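# Mount the work lamp on its ball stand and lock it

## Task

Set up the small work lamp on the leaning ball stand: raise the lamp's lock handle all the way while the lamp still stands on the bench, then put the lamp's socket over the ball in line with the leaning post, its lens facing the way the post leans, and keep hold of it until its rim sits flush on the collar. Then let go of the lamp and press the handle fully down to lock it. Do not tip the lamp over, and leave the wood block, the battery and the pipe offcut where they are.

Things in the scene. Friction and masses are not known exactly. Their poses are not given: they have to be found in the camera images.
- lamp_mid (a point): The loose work lamp, 0.83 kg, 90 mm tall: aluminium housing 56 x 56 mm up to 58 mm, black LED head on top (44 mm in x, 56 mm in y). Point on the socket axis, 45 mm above the rim it stands on. Lamp axes: z up the socket axis; lens on the -x face; lock handle on the +x side. The flat +y and -y faces, 56 mm apart are clear for gripping. A foot lip, 8 mm thick, runs 21 mm out from the housing's -x face.
- lamp_socket (a point): Centre of the ball's seat in the lamp: on the socket axis, 30 mm above the rim, same axes as lamp_mid. It meets the ball's centre when the lamp is home. The socket is a pocket open below, 42 mm square, 51 mm deep.
- lamp_lens (a point): Centre of the lamp's white lens, 25 mm from the socket axis on the lamp's -x side, 74 mm above the rim.
- handle (a joint): Lock handle, rad. 0: fully down, arm level along the lamp's +x, jaw shut under the ball. Grows as the arm's end rises, to a stop at 1.05, jaw open. Hinge along the lamp's y, 33 mm from the socket axis towards +x, 46 mm above the rim. It stays where left; friction 0.03 N m: about 1 N at the arm moves it, more tips the lamp.
- handle_tab (a point): Centre of the rubber tab at the end of the lock handle, 62 mm from the hinge: 22 mm long along the arm, 14 mm wide (lamp's y), 12 mm thick. The arm from hinge to tab is 12 mm wide and 6 mm thick; the tab's end is 73 mm from the hinge.
- ball_stud: Steel ball, 40 mm across, on a stand fixed to the bench. Origin: ball's centre, 101 mm above the bench. z up along the post, which leans 30 degrees from vertical towards this body's -x; y is level. The collar, 60 mm across, has its flat top 30 mm below the ball's centre along z; the neck is 16 mm thick. Lamp home: lamp axes match these axes, lens on the -x side.
- wood_block: Bystander: loose offcut of wood, 90 x 50 x 40 mm, origin at the centre of its underside.
- battery: Bystander: loose tool battery, 110 x 70 x 60 mm, origin at the centre of its underside.
- pipe_offcut: Bystander: upright offcut of black pipe, 60 mm across, 70 mm tall, origin at the centre of its underside.

How it is judged:
By the outcome, as a careful person would: the job done as asked, in the order asked, and still so for the second after the job is handed in, with the robot touching nothing.
It also fails if it takes over 70 s, if anything falls off the work surface, if the arm or the gripper's body presses on something with over 40 N, if the wrist force passes 120 N, or if a joint passes its speed limit or range.

## Robot

A 6-joint arm with a two-finger parallel gripper is mounted at the origin on the work surface. World frame = base frame: x ahead of the robot, y to its left, z up, the work surface at z = 0. Lengths are in m, angles in rad, forces in N, time in s.
With the tool pointing down it reaches from about 0.35 to 0.85 m from the base axis. Payload 8.1 kg.
Tool frame: the origin (TCP) lies on the centre line of the jaws, within the pads' length; the fingertips stand 19 mm ahead of it and the grasp point (between the pads) is the TCP (robot.tips_ahead is the distance from the TCP to the fingertips, in m); y points along the fingers, z is the direction in which the jaws open and shut, and the axes are right-handed (so a half turn about y gives the same grasp; the last joint's range is limited). The gripper opens to 93 mm and grips with 3 to 60 N. Pads are 15 mm wide; open, the fingers measure 128 mm over their backs; the gripper's body (75 mm by 188 mm) begins 65 mm behind the grasp point.
Start: joints at [-0.085, 0.13, 1.488, -0, 1.523, -0.085], TCP at [0.6, 0, 0.238] pointing down, gripper open.
Joint ranges: [-2.96, 2.96], [-0.89, 2.26], [0.02, 2.5], [-1.34, 4.48], [0, 2.73], [-2.66, 2.66]. Speed limits (rad/s): [2.39, 2.39, 2.79, 3.14, 3.14, 3.14].

## Interface

Orientations are given as a rotation vector (axis times angle).
In Python, from plant import robot, imaging, models gives the robot as it stands.
- The arm moves only by the tool carry_out, never from a script. Its argument "motion" is one flat list of numbers, 7 for each row, row after row: the shift along the tool's x, y, z in m, then the turn, a rotation vector about the tool's x, y, z in degrees, then the opening, from -1 (shut) to 1 (fully open). A call has exactly 5 rows; each row shifts and turns the pose as measured when the row begins, along the tool's axes as they then stand; what a row does not reach is not made up. A row lasts 1/10 s, in which the tool goes at most 50 mm and 8.59 degrees, less where a joint would pass 70% of its speed; a pose out of reach is approached as far as the arm can. A call is refused whole if a number of a shift passes 0.05 or a number of a turn 8.59, either way. A call with a gripper value outside its range is refused whole. The fingers move at their own pace and stop on an object; "squeeze" is the grip in N (left out, the last holds). Time passes only in rows, so rows that do not move let the fingers close, or fill a call up. It gives the time, the measured TCP pose, the force and the opening at its end, in the units of the state.
- robot.read_state(): the state, without advancing time (a new reading comes with each control period).
- imaging.read_camera(name): name is "scene" or "side" or "wrist"; returns the picture (420x560x3 uint8, blue, green, red); there is no depth.
- imaging.camera_model(name): a dict with "K" (3x3 intrinsics, pixels), "position" and "orientation" of the camera in the world. Camera axes: x right, y down, z forward; pixel columns grow to the right and rows downward; lengths in m; the calibration is good to about 2 mm. The wrist camera is an equidistant fisheye: a pixel r from the principal point sees the ray r / f radians off the axis. A picture is of the moment at which its call begins: read the wrist's pose just before it. camera_model takes no time and is no camera call; for the wrist camera it gives the pose at the moment of the call.
- robot.close_job(): hands the job in, once; it reports no verdict.
Trained networks look in the newest picture that a camera, given by its name, has taken for a name from the list of things; names that differ only in an ending like _2 or _b are one class to them, and where a whole thing is asked for, a point or a joint stands for the part that bears it (a point fixed in the world has none). Each returns a list of dicts, best first, with "confidence" (0 to 1); they miss things now and then, are a little off and sometimes report something else, mostly with a low value. They report only what shows in the picture. A call takes as long as a camera call.
- models.outline_of(camera, thing): "pixels" (420x560 bool, what is visible of it) and "pixel" ([column, row] in pixels, amid what is visible of it).
The state is a dict: "t": time; "q": joint angles; "dq": joint speeds; "joint_torque": joint torques, N m; "tool_pos": TCP position; "orientation": TCP orientation; "force": force on the tool from outside, world axes, zero at the start; "wrist_torque": the same for the moment, N m; "opening": finger opening in m.
Only numpy, scipy, OpenCV 4.12 (cv2) and the standard library are available. Lean on these libraries where they do the work, as an engineer would, in place of code of your own. Each camera call takes 0.05 s, during which the arm holds its last target.

## Working session

There is one attempt and no reset: what is moved stays moved. The work goes in short steps, Python scripts to look and compute and a tool call to move; the robot and the scene stay as the last step left them, time stands still between calls to the robot, and variables do not carry over. Pictures are saved under pics/ and viewed, and the job is handed in when it is done.

Besides the shell and the picture viewer there is one more tool, called after "Request:" as a command line: name --argument value ..., lists and objects as JSON in quotes. carry_out: Moves the arm, as the interface text tells. Its arguments: {"type":"object","properties":{"motion":{"type":"array","items":{"type":"number"}},"squeeze":{"type":"number"}},"required":["motion"]}

```bash
ls; mkdir -p pics
python3 - <<'E'
from plant import robot, imaging, models
import cv2
s=robot.read_state(); print(s)
for n in ["scene","side","wrist"]:
    im=imaging.read_camera(n); cv2.imwrite(f"pics/{n}0.png",im)
    m=imaging.camera_model(n); print(n,m)
    for th in ["lamp_mid","ball_stud","handle","lamp_lens","handle_tab","wood_block","battery","pipe_offcut"]:
        r=models.outline_of(n,th)
        print(n,th,[(round(d["confidence"],2),d["pixel"],int(d["pixels"].sum())) for d in r[:3]])
print(robot.read_state()["t"])
E
```

```text
pics
{'t': 0.0, 'q': array([-8.54093364e-02,  1.31123284e-01,  1.48928073e+00, -9.05607726e-06,
        1.52300891e+00, -8.54502165e-02]), 'dq': array([ 0.0007608 ,  0.00136951, -0.00107433,  0.00066614,  0.00062396,
        0.00067197]), 'joint_torque': array([-1.61290725e-03, -5.59853125e+01, -4.91755986e+01,  7.67333270e-02,
        3.59135563e-02, -2.97389461e-04]), 'tool_pos': array([5.99461389e-01, 5.96006861e-05, 2.36609257e-01]), 'orientation': array([-1.21044734,  1.2105743 , -1.208203  ]), 'force': array([-0.66361186,  0.53994698, -0.45013118]), 'wrist_torque': array([ 0.02909145, -0.01417829,  0.03215889]), 'opening': 0.09302545371691351}
scene {'K': array([[443.96065328,   0.        , 279.58103263],
       [  0.        , 443.96065328, 211.33138678],
       [  0.        ,   0.        ,   1.        ]]), 'position': array([1.14366817, 0.27950593, 0.7706005 ]), 'orientation': array([-1.54200907, -2.10069293,  0.79545207])}
scene lamp_mid [(0.62, [162.3, 184.4], 1561)]
scene ball_stud [(0.77, [346.2, 210.5], 1017)]
scene handle [(0.63, [344.2, 212.7], 966), (0.51, [137.3, 194.
[... 786 characters left out ...]
1487)]
side pipe_offcut []
wrist {'K': array([[325.1922621 ,   0.        , 281.22678768],
       [  0.        , 325.1922621 , 206.57763098],
       [  0.        ,   0.        ,   1.        ]]), 'position': array([0.6002106 , 0.08233622, 0.38426348]), 'orientation': array([ 2.83993661e+00, -1.38415396e-04, -2.63525939e-05])}
wrist lamp_mid [(0.76, [225.3, 349.9], 2623)]
wrist ball_stud [(0.48, [193.9, 0.0], 66)]
wrist handle [(0.94, [279.3, 356.2], 416)]
wrist lamp_lens [(0.91, [226.9, 351.6], 2490)]
wrist handle_tab [(0.73, [275.5, 353.3], 415), (0.59, [223.7, 348.0], 2674)]
wrist wood_block [(0.98, [173.3, 179.4], 3722)]
wrist battery [(0.91, [357.5, 201.9], 5944)]
wrist pipe_offcut []
1.35
```

View pics/scene0.png

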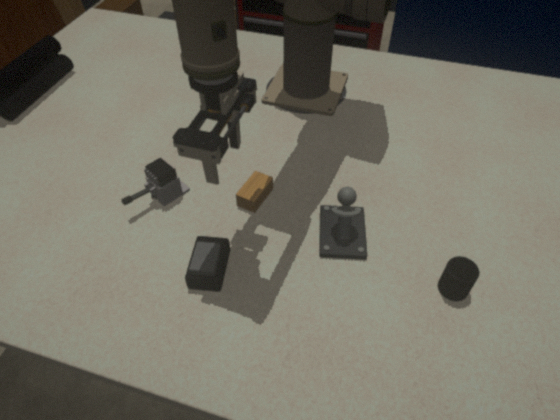

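View pics/side0.png

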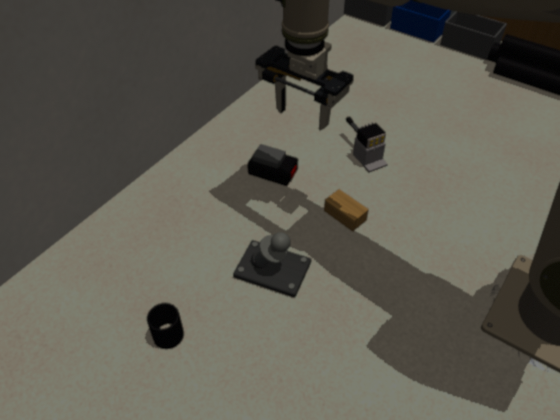

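View pics/wrist0.png

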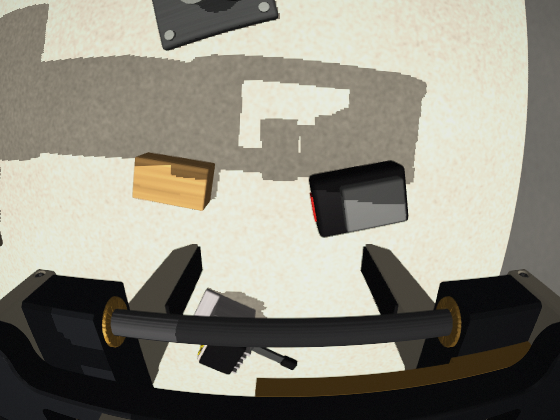

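```bash
cat > h.py <<'E'
import numpy as np, cv2
from scipy.spatial.transform import Rotation as R
from plant import robot, imaging, models
def proj(m,P):
    P=np.atleast_2d(P); c=(P-m["position"])@R.from_rotvec(m["orientation"]).as_matrix()
    K=m["K"]
    if m.get("fish"):
        r=np.linalg.norm(c[:,:2],axis=1); th=np.arctan2(r,c[:,2]); s=th/np.maximum(r,1e-9)
        return np.c_[K[0,0]*c[:,0]*s+K[0,2],K[1,1]*c[:,1]*s+K[1,2]]
    return np.c_[K[0,0]*c[:,0]/c[:,2]+K[0,2],K[1,1]*c[:,1]/c[:,2]+K[1,2]]
def cam(n):
    m=dict(imaging.camera_model(n)); m["fish"]=n=="wrist"; return m
def ray(m,px):
    K=m["K"]; u=(px[0]-K[0,2])/K[0,0]; v=(px[1]-K[1,2])/K[1,1]
    if m["fish"]:
        r=np.hypot(u,v); d=np.array([u/r*np.sin(r),v/r*np.sin(r),np.cos(r)]) if r>0 else np.array([0,0,1.])
    else: d=np.array([u,v,1.]); d/=np.linalg.norm(d)
    return R.from_rotvec(m["orientation"]).as_matrix()@d
def atz(m,px,z):
    d=ray(m,px); t=(z-m["position"][2])/d[2]; return m["position"]+t*d
def tri(obs):
    A=np.zeros((3,3));b=np.zeros(3)
    for m,px in obs:
        d=ray(m,px); Q=np.eye(3)-np.outer(d,d); A+=Q; b+=Q@m["position"]
    X=np.linalg.solve(A,b); return X,[(proj(m,X)[0]-px).round(1) for m,px in obs]
def crop(n,out,x0,y0,w,h,f):
    im=cv2.imread(n)[y0:y0+h,x0:x0+w]; cv2.imwrite(out,cv2.resize(im,None,fx=f,fy=f,interpolation=cv2.INTER_CUBIC))
E
python3 - <<'E'
from h import *
a=[]
for (n,x,y) in [("scene",105,145),("side",330,100),("wrist",180,275)]:
    w,h=(100,70) if n!="wrist" else (130,110)
    im=cv2.imread(f"pics/{n}0.png")[y:y+h,x:x+w]
    a.append(cv2.resize(im,(400,280),interpolation=cv2.INTER_CUBIC) if n!="wrist" else cv2.resize(im,(390,330),interpolation=cv2.INTER_CUBIC))
im=cv2.imread("pics/scene0.png")[170:270,305:380]; b=cv2.resize(im,None,fx=3,fy=3,interpolation=cv2.INTER_CUBIC)
im=cv2.imread("pics/side0.png")[220:300,225:320]; c=cv2.resize(im,None,fx=3,fy=3,interpolation=cv2.INTER_CUBIC)
cv=np.zeros((600,800,3),np.uint8)
cv[:280,:400]=a[0]; cv[:280,400:]=a[1]; cv[280:580,:390]=a[2][:300]; 
cv[285:585,395:395+225]=b; cv2.imwrite("pics/z1.png",cv); cv2.imwrite("pics/z2.png",cv2.resize(c,None,fx=2,fy=2))
E
```

```text
(no output)
```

View pics/z1.png

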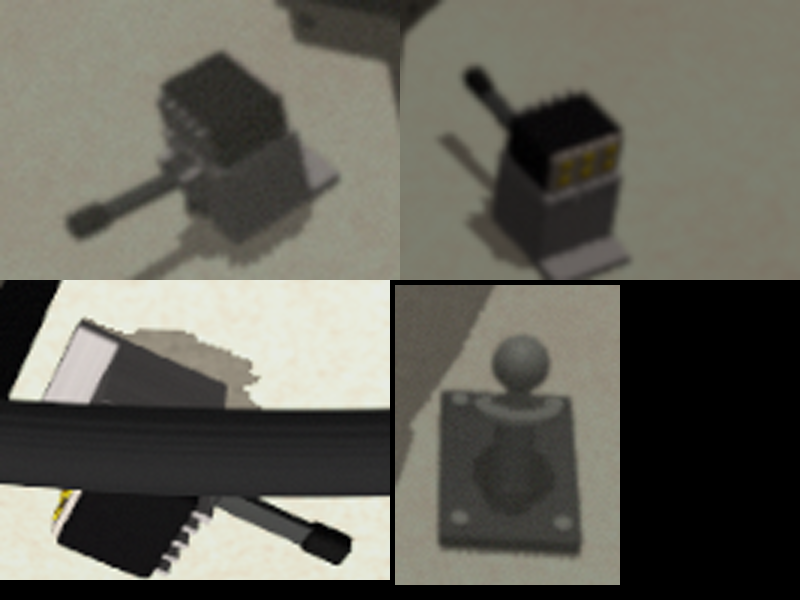

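View pics/z2.png

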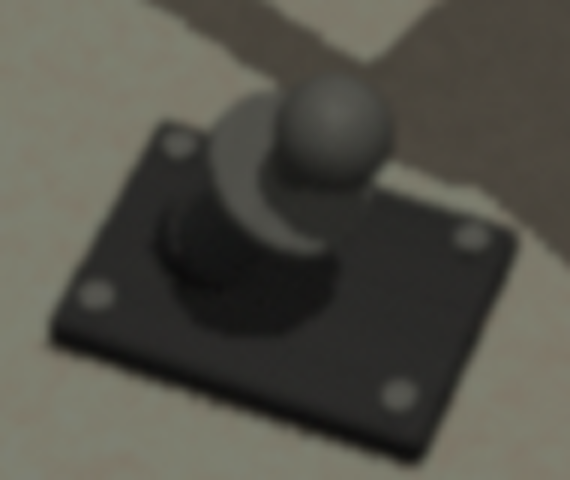

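Run:
```python
from h import *
from scipy.optimize import least_squares
S,D,W=cam("scene"),cam("side"),cam("wrist")
print("ball",tri([(S,(347,196)),(D,(280.7,242))]), atz(S,(347,196),.101),atz(D,(280.7,242),.101))
for px in [(320.3,205.7),(363.3,207),(366.7,256.7),(320,256)]: print("S plate",atz(S,px,.012).round(4))
for px in [(252.5,240.8),(311.3,259.2),(294.2,296.7),(233.7,275.8)]: print("D plate",atz(D,px,.012).round(4))
s=lambda x,y:(105+x/4,145+y/4); d=lambda x,y:(330+(x-400)/4,100+y/4); w=lambda x,y:(180+x/3,275+(y-280)/3)
def lampT(x,y,yaw,P): return np.asarray(P)@R.from_euler('z',yaw).as_matrix().T+[x,y,0]
def tab(th): return [.033+.062*np.cos(th),0,.046+.062*np.sin(th)]
def obs(th):
  return [(S,s(338,180),(-.049,-.028,.004)) ,(S,s(88,220),tab(th)),
   (S,s(237,243),(.028,.028,0)),
   (D,d(540,278),(-.049,.028,.004)),(D,d(630,260),(-.049,-.028,.004)),(D,d(587,167),(-.025,0,.074)),(D,d(474,77),tab(th)),
   (W,w(82,322),(-.049,.028,.008)),(W,w(225,383),(.028,.028,0)),(W,w(325,540),tab(th))]
def f(p):
  return np.concatenate([proj(m,lampT(*p[:3],P))[0]-px for m,px,P in obs(p[3])])
for y0 in (-.35,0,.3):
  r=least_squares(f,[.6,-.1,y0,.3],loss="soft_l1"); print(r.x.round(4),r.cost); 
print(f(r.x).reshape(-1,2).round(1))
```

```text
ball (array([0.49912818, 0.21876632, 0.09959494]), [array([-0.5, -0.5]), array([-0.6,  0.5])]) [0.50152506 0.22016317 0.101     ] [0.4982501  0.21809306 0.101     ]
S plate [0.4645 0.16   0.012 ]
S plate [0.4391 0.255  0.012 ]
S plate [0.5749 0.2872 0.012 ]
S plate [0.6022 0.1938 0.012 ]
D plate [0.5921 0.1918 0.012 ]
D plate [0.4599 0.1598 0.012 ]
D plate [0.4367 0.2584 0.012 ]
D plate [0.5674 0.2884 0.012 ]
[ 0.5268 -0.2009 -0.5097  0.0763] 30.413383050121794
[ 0.5268 -0.2009 -0.5097  0.0763] 30.41338305012116
[ 0.5268 -0.2009 -0.5097  0.0763] 30.413383050188532
[[-12.3 -12.8]
 [ -0.4  -0.2]
 [ -0.4   0.7]
 [  2.2   2.2]
 [ -1.2   0.1]
 [ -1.6  -0.6]
 [  0.6   1.6]
 [ -0.7  -0.5]
 [  1.5  -0.5]
 [ -0.3   0.2]]
```

```bash
cat >> h.py <<'E'
from scipy.optimize import least_squares
def lampT(x,y,yaw,P): return np.atleast_2d(P)@R.from_euler('z',yaw).as_matrix().T+[x,y,0]
def tab(th,r=.062): return [.033+r*np.cos(th),0,.046+r*np.sin(th)]
def ballR(yaw): # columns = body axes in world
    return R.from_euler('z',yaw).as_matrix()@R.from_euler('y',-np.pi/6).as_matrix()
def box(x0,x1,y0,y1,z0,z1): return np.array([[a,b,c] for a in(x0,x1) for b in(y0,y1) for c in(z0,z1)])
EDG=[(0,1),(0,2),(0,4),(1,3),(1,5),(2,3),(2,6),(3,7),(4,5),(4,6),(5,7),(6,7)]
def lampboxes(th):
    b=[box(-.028,.028,-.028,.028,0,.058),box(-.022,.022,-.028,.028,.058,.09),box(-.049,-.028,-.028,.028,0,.008)]
    c,s=np.cos(th),np.sin(th)
    def arm(x0,x1,w,t):
        q=box(x0,x1,-w/2,w/2,-t/2,t/2); return np.c_[.033+q[:,0]*c-q[:,2]*s,q[:,1],.046+q[:,0]*s+q[:,2]*c]
    return b+[arm(0,.051,.012,.006),arm(.051,.073,.014,.012)]
def drawb(im,m,bs,f,x0,y0,col):
    for b in bs:
        p=(proj(m,b)-[x0,y0])*f+f/2
        for i,j in EDG: cv2.line(im,tuple(np.int32(p[i])),tuple(np.int32(p[j])),col,1,cv2.LINE_AA)
def drawp(im,m,P,f,x0,y0,col,closed=True):
    p=(proj(m,P)-[x0,y0])*f+f/2
    cv2.polylines(im,[np.int32(p)],closed,col,1,cv2.LINE_AA)
def getc(n,x0,y0,w,h,f): return cv2.resize(cv2.imread(n)[y0:y0+h,x0:x0+w],None,fx=f,fy=f,interpolation=cv2.INTER_CUBIC)
def drawball(im,m,c,yaw,f,x0,y0,col):
    A=ballR(yaw); t=np.linspace(0,2*np.pi,60)
    d=m["position"]-c; d/=np.linalg.norm(d); u=np.cross(d,[0,0,1]);u/=np.linalg.norm(u);v=np.cross(d,u)
    drawp(im,m,c+.02*(np.outer(np.cos(t),u)+np.outer(np.sin(t),v)),f,x0,y0,col)
    drawp(im,m,c-.03*A[:,2]+.03*(np.outer(np.cos(t),A[:,0])+np.outer(np.sin(t),A[:,1])),f,x0,y0,col)
E
python3 - <<'E'
from h import *
S,D,W=cam("scene"),cam("side"),cam("wrist")
s=lambda x,y:(105+x/4,145+y/4); d=lambda x,y:(330+(x-400)/4,100+y/4); w=lambda x,y:(180+x/3,275+(y-280)/3)
def obs(th):
  return [(S,s(338,180),(-.049,.028,.004)) ,(S,s(88,220),tab(th)),
   (S,s(237,243),(.028,.028,0)),
   (D,d(540,278),(-.049,.028,.004)),(D,d(630,260),(-.049,-.028,.004)),(D,d(587,167),(-.025,0,.074)),(D,d(474,77),tab(th)),
   (W,w(82,322),(-.049,.028,.008)),(W,w(225,383),(.028,.028,0)),(W,w(325,540),tab(th))]
def f(p):
  return np.concatenate([proj(m,lampT(*p[:3],P))[0]-px for m,px,P in obs(p[3])])
r=least_squares(f,[.53,-.2,-.5,.1],loss="soft_l1"); print(r.x.round(4),r.cost); 
print(f(r.x).reshape(-1,2).round(1))
p=r.x
cv=np.zeros((600,800,3),np.uint8)
for (n,m,x,y,ww,h,f,ox,oy) in [("scene",S,105,145,100,70,4,0,0),("side",D,330,100,100,70,4,400,0),("wrist",W,180,275,130,105,3,0,280)]:
    im=getc(f"pics/{n}0.png",x,y,ww,h,f); im=cv2.convertScaleAbs(im,alpha=1.5)
    drawb(im,m,[lampT(*p[:3],b) for b in lampboxes(p[3])],f,x,y,(0,255,0))
    cv[oy:oy+im.shape[0],ox:ox+im.shape[1]]=im
c=np.array([.499,.2188,.101])
for (n,m,x,y,ww,h,f,ox,oy) in [("scene",S,305,175,75,90,3,395,285),("side",D,232,225,60,60,3,620,285)]:
    im=getc(f"pics/{n}0.png",x,y,ww,h,f); im=cv2.convertScaleAbs(im,alpha=1.5)
    drawball(im,m,c,np.radians(13.4),f,x,y,(0,255,0))
    im=im[:,:800-ox]; cv[oy:oy+im.shape[0],ox:ox+im.shape[1]]=im
cv2.imwrite("pics/f1.png",cv)
print(R.from_rotvec(robot.read_state()["orientation"]).as_matrix().round(2))
E
```

```text
[ 0.5269 -0.2016 -0.5032  0.0761] 7.770400646487446
[[ 0.8 -1.2]
 [-0.5 -0.1]
 [-0.6  0.7]
 [ 2.5  2.1]
 [-1.  -0.2]
 [-1.4 -0.8]
 [ 0.5  1.5]
 [-0.9  0.1]
 [ 1.5 -0.2]
 [-0.1  0.3]]
[[-0. -0.  1.]
 [-1. -0. -0.]
 [ 0. -1. -0.]]
```

View pics/f1.png

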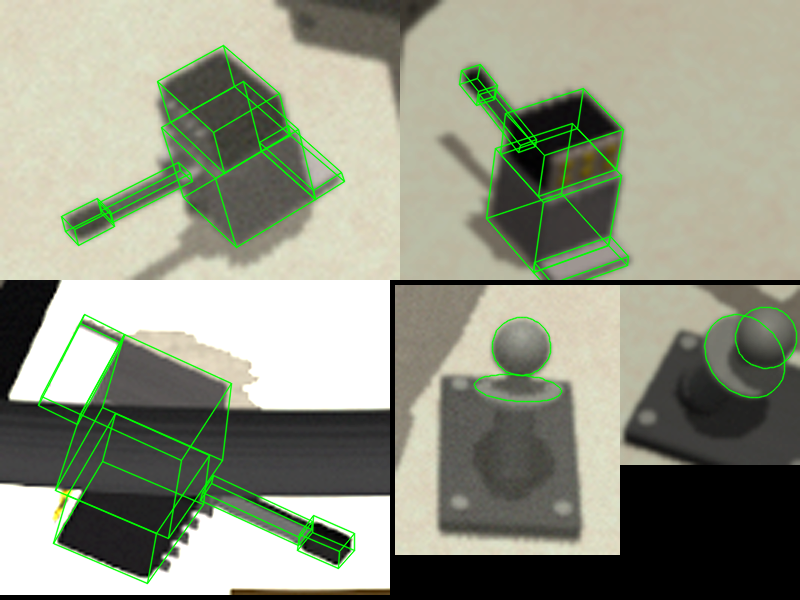

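```bash
cat >> h.py <<'E'
L0=(.527,-.202,-.503); BC=np.array([.499,.2188,.101]); BY=np.radians(13.4)
def lampR(yaw): return R.from_euler('z',yaw).as_matrix()
def toolR(A,phi=0.,side=-1):
    """A: lamp axes cols; tool in lamp xz plane, phi deg: tips pointing towards +lx. side=-1: tool x=-lx (camera on handle side)"""
    p=np.radians(phi); d=np.sin(p)*A[:,0]-np.cos(p)*A[:,2]; z=side*A[:,1]
    return np.c_[np.cross(d,z),d,z]
def plan(way,grip,n=5,step=.04,ang=8.3):
    """way: list of (pos,R); prints rows from the measured state"""
    s=robot.read_state(); p=s["tool_pos"]; Q=R.from_rotvec(s["orientation"]); rows=[]
    for tp,tR in way:
        tR=R.from_matrix(tR); tp=np.asarray(tp)
        rv=(Q.inv()*tR).as_rotvec(degrees=True); N=max(1,int(np.ceil(max(np.linalg.norm(tp-p)/step,np.linalg.norm(rv)/ang)-1e-6)))
        for k in range(N):
            q2=Q*R.from_rotvec(rv/N,degrees=True); p2=p+(tp-p)/(N-k)
            sh=Q.inv().apply(p2-p).round(4); r=(rv/N).round(2); rows.append([*sh,*r,grip])
            p=p+Q.apply(sh); Q=Q*R.from_rotvec(r,degrees=True)
    print("rows total",len(rows))
    for i in range(0,len(rows),5):
        rr=rows[i:i+5]; 
        while len(rr)<5: rr.append([0]*6+[grip])
        print(",  ".join(",".join(f"{v:g}" for v in r) for r in rr)) 
        if i/5+1>=n/5: break
def tcp():
    s=robot.read_state(); print("t %.2f"%s["t"],"pos",s["tool_pos"].round(4),"F",s["force"].round(1),"open %.4f"%s["opening"],"q",s["q"].round(2)); return s["tool_pos"],R.from_rotvec(s["orientation"]).as_matrix()
E
python3 - <<'E'
from h import *
A=lampR(L0[2]); t=lampT(*L0,tab(.076))[0]; print(t)
plan([(t+[0,0,.10],toolR(A,-20))],0,15)
E
```

```text
[ 0.61007653 -0.24770906  0.05070747]
rows total 15
0.0165,0.0058,0.0007,-1.38,7.83,-0.82,0,  0.0162,0.006,0.0031,-1.38,7.83,-0.82,0,  0.0155,0.0061,0.0054,-1.38,7.83,-0.82,0,  0.0145,0.0062,0.0076,-1.38,7.83,-0.82,0,  0.0133,0.0062,0.0096,-1.38,7.83,-0.82,0
0.0117,0.0061,0.0115,-1.38,7.83,-0.82,0,  0.01,0.0059,0.0131,-1.38,7.83,-0.82,0,  0.008,0.0057,0.0145,-1.38,7.83,-0.82,0,  0.0059,0.0055,0.0156,-1.38,7.83,-0.82,0,  0.0036,0.0052,0.0163,-1.38,7.83,-0.82,0
0.0013,0.0048,0.0168,-1.38,7.83,-0.82,0,  -0.0011,0.0044,0.0169,-1.38,7.83,-0.82,0,  -0.0035,0.0039,0.0167,-1.38,7.83,-0.82,0,  -0.0057,0.0035,0.0162,-1.38,7.83,-0.82,0,  -0.008,0.003,0.0153,-1.38,7.83,-0.82,0
```

Request:
carry_out --motion '[0.016,0.006,0.001,-1.4,7.8,-0.8,0,0.016,0.006,0.003,-1.4,7.8,-0.8,0,0.016,0.006,0.005,-1.4,7.8,-0.8,0,0.015,0.006,0.008,-1.4,7.8,-0.8,0,0.013,0.006,0.01,-1.4,7.8,-0.8,0]'

```text
t: 1.85
tool_pos: [0.6041, -0.0829, 0.2102]
orientation: [-0.938, 1.776, -1.708]
force: [-0.6, 0.0, -0.2]
opening: 0.0575
```

Request:
carry_out --motion '[0.012,0.006,0.011,-1.4,7.8,-0.8,0,0.01,0.006,0.013,-1.4,7.8,-0.8,0,0.008,0.006,0.014,-1.4,7.8,-0.8,0,0.006,0.006,0.016,-1.4,7.8,-0.8,0,0.004,0.005,0.016,-1.4,7.8,-0.8,0]'

```text
t: 2.35
tool_pos: [0.6042, -0.1679, 0.1795]
orientation: [0.441, -2.221, 2.072]
force: [0.5, -0.0, 0.5]
opening: 0.0462
```

Run:
```python
from h import *
tcp()
A=lampR(L0[2]); t=lampT(*L0,tab(.076))[0]
plan([(t+[0,0,.10],toolR(A,-20))],0,15)
```

```text
t 2.35 pos [ 0.6042 -0.1679  0.1795] F [ 0.5 -0.   0.5] open 0.0462 q [-0.33  0.49  1.18 -0.04  1.73  1.09]
rows total 5
-0,0.0045,0.0164,-1.26,7.35,-0.78,0,  -0.0022,0.0041,0.0164,-1.26,7.35,-0.78,0,  -0.0043,0.0037,0.016,-1.26,7.35,-0.78,0,  -0.0064,0.0033,0.0154,-1.26,7.35,-0.78,0,  -0.0083,0.0029,0.0146,-1.26,7.35,-0.78,0
```

Tracking is good. Continue.

Request:
carry_out --motion '[0,0.0045,0.0164,-1.3,7.4,-0.8,0,-0.0022,0.004,0.0164,-1.3,7.4,-0.8,0,-0.0043,0.0037,0.016,-1.3,7.4,-0.8,0,-0.0064,0.0033,0.0154,-1.3,7.4,-0.8,0,-0.0083,0.003,0.0146,-1.3,7.4,-0.8,0]'

```text
t: 2.85
tool_pos: [0.6093, -0.2508, 0.1486]
orientation: [-0.168, -1.861, 1.693]
force: [-0.1, -0.9, -0.1]
opening: 0.0467
```

Run:
```python
from h import *
p,Q=tcp(); m=cam("wrist"); im=imaging.read_camera("wrist"); cv2.imwrite("pics/wrist1.png",im)
A=lampR(L0[2]); t=lampT(*L0,tab(.076))[0]; print("target",t+[0,0,.1]); print((toolR(A,-20).T@Q).round(3))
f=2;im=cv2.resize(im,None,fx=1.4,fy=1.4,interpolation=cv2.INTER_CUBIC)
drawb(im,m,[lampT(*L0,b) for b in lampboxes(.076)],1.4,0,0,(0,255,0)); cv2.imwrite("pics/w1.png",im)
```

```text
t 2.85 pos [ 0.6093 -0.2508  0.1486] F [-0.1 -0.9 -0.1] open 0.0467 q [-0.48  0.7   0.98  0.02  1.83  1.63]
target [ 0.61007653 -0.24770906  0.15070747]
[[ 0.999  0.006  0.032]
 [-0.006  1.     0.007]
 [-0.032 -0.007  0.999]]
```

View pics/w1.png

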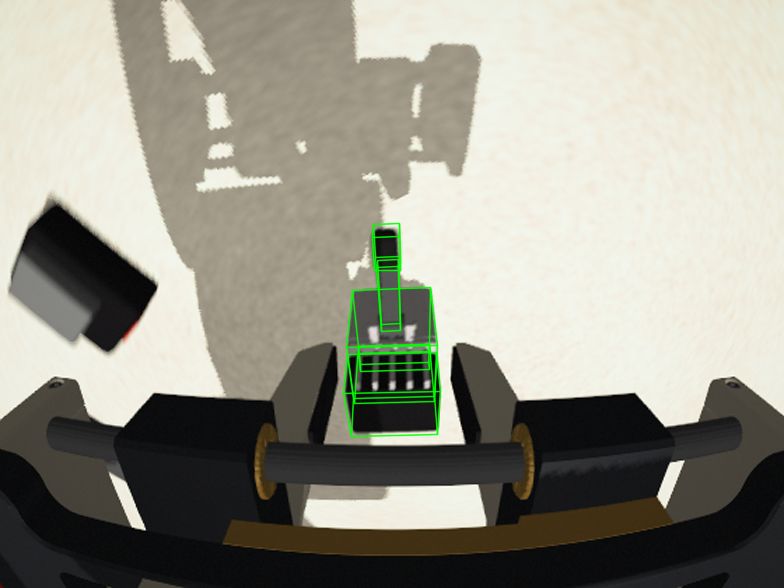

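Run:
```python
from h import *
m=cam("wrist"); x,y,w,h,f=235,150,95,100,6
for i,L in enumerate([L0]):
    im=getc("pics/wrist1.png",x,y,w,h,f); im2=im.copy(); drawb(im,m,[lampT(*L,b) for b in lampboxes(.076)],f,x,y,(0,255,0))
cv2.imwrite("pics/w2.png",cv2.resize(np.hstack([im,im2]),(800,421)))
```

```text
(no output)
```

View pics/w2.png

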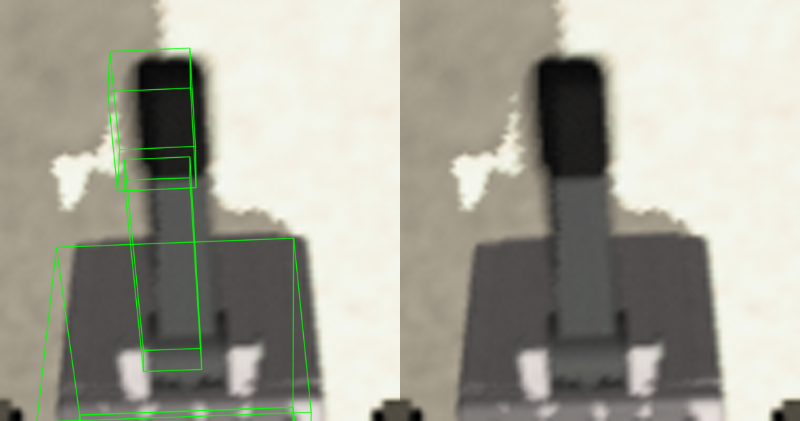

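```bash
cat >> h.py <<'E'
def wshot(name,L,th,x,y,w,h,f,extra=None):
    m=cam("wrist"); im=imaging.read_camera("wrist"); cv2.imwrite(f"pics/{name}.png",im)
    np.savez(f"pics/{name}.npz",K=m["K"],position=m["position"],orientation=m["orientation"])
    im=getc(f"pics/{name}.png",x,y,w,h,f); im2=im.copy(); drawb(im,m,[lampT(*L,b) for b in lampboxes(th)],f,x,y,(0,255,0))
    cv2.imwrite(f"pics/{name}z.png",np.hstack([im,im2]))
E
python3 - <<'E'
from h import *
tcp(); wshot("wr2",L0,.076,235,150,95,135,4); tcp()
E
```

```text
t 2.90 pos [ 0.6079 -0.254   0.1467] F [-0.7 -2.2 -1.7] open 0.0463 q [-0.48  0.7   0.97  0.02  1.83  1.64]
t 2.95 pos [ 0.608  -0.2528  0.147 ] F [ 0.3 -0.3  0.2] open 0.0465 q [-0.48  0.7   0.98  0.02  1.82  1.63]
```

View pics/wr2z.png

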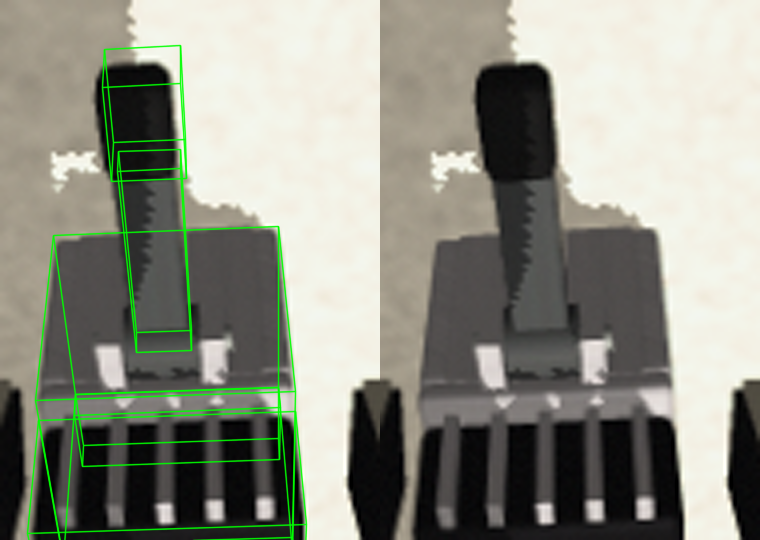

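```bash
cat > fit.py <<'E'
from h import *
S,D=cam("scene"),cam("side"); 
W={**cam("wrist"),"position":np.array([0.6002106 , 0.08233622, 0.38426348]),"orientation":np.array([2.83993661,-1.38415396e-04,-2.63525939e-05])}
z=np.load("pics/wr2.npz"); W2={k:z[k] for k in z}; W2["fish"]=True
s=lambda x,y:(105+x/4-.1,145+y/4-.1); d=lambda x,y:(330+(x-400)/4-.1,100+y/4-.1); w=lambda x,y:(180+x/3-.1,275+(y-280)/3-.1)
v=lambda x,y:(235+x/4-.1,150+y/4-.1)
def obs(th):
  return [(S,s(338,180),(-.049,.028,.004)) ,(S,s(88,220),tab(th)),
   (S,s(237,243),(.028,.028,0)),
   (D,d(540,278),(-.049,.028,.004)),(D,d(630,260),(-.049,-.028,.004)),(D,d(587,167),(-.025,0,.074)),(D,d(474,77),tab(th)),
   (W,w(82,322),(-.049,.028,.008)),(W,w(225,383),(.028,.028,0)),(W,w(325,540),tab(th)),
   (W2,v(136,122),tab(th)),(W2,v(57,240),(.028,-.028,0)),(W2,v(280,232),(.028,.028,0))]
def f(p): return np.concatenate([proj(m,lampT(*p[:3],P))[0]-px for m,px,P in obs(p[3])])
r=least_squares(f,[.53,-.2,-.5,.1],loss="soft_l1"); print(r.x.round(4),r.cost); print(f(r.x).reshape(-1,2).round(1).tolist())
g=lambda q: f(q).reshape(-1,2)[10:].ravel()
E
python3 - <<'E'
from fit import *
print(proj(W2,lampT(*r.x[:3],[[.028,-.028,0],[.028,.028,0]])), v(57,240))
h=lambda q: f([q[0],q[1],q[2],.03]).reshape(-1,2)[10:].ravel()
for th in (0,.03,.076,.12):
  k=least_squares(lambda q: f([*q,th]).reshape(-1,2)[10:].ravel(),r.x[:3]); print(th,k.x.round(4),k.fun.round(1))
E
```

```text
[ 0.5268 -0.2009 -0.4985  0.1015] 121.12102556311234
[[1.1, -1.1], [-0.1, -0.4], [-0.1, 0.8], [2.5, 2.3], [-1.0, 0.0], [-1.4, -0.5], [0.4, 1.3], [-1.0, -0.2], [1.5, -0.6], [0.1, 0.6], [0.3, -0.2], [54.1, -3.3], [-57.8, 1.1]]
[[303.20299016 206.55012615]
 [247.0822395  208.98019504]] (249.15, 209.9)
0 [ 0.5197 -0.2031 -0.4123] [ -2.8   1.3  56.9  -1.1 -54.    7. ]
0.03 [ 0.5203 -0.2032 -0.4172] [ -2.6   2.   56.8  -1.5 -54.2   6.4]
0.076 [ 0.5213 -0.2034 -0.424 ] [ -2.3   3.   56.7  -2.2 -54.4   5.5]
0.12 [ 0.5223 -0.2037 -0.4297] [ -2.    4.1  56.6  -2.8 -54.6   4.6]
```

Left is +y; swap the two corners.

```bash
sed -i 's/(W2,v(57,240),(.028,-.028,0)),(W2,v(280,232),(.028,.028,0))/(W2,v(57,240),(.028,.028,0)),(W2,v(280,232),(.028,-.028,0))/' fit.py
python3 - <<'E'
from fit import *
for th in (0,.03,.076,.12):
  k=least_squares(lambda q: f([*q,th]).reshape(-1,2)[10:].ravel(),r.x[:3]); print(th,k.x.round(4),k.fun.round(1))
E
```

```text
[ 0.5258 -0.2018 -0.4874  0.0935] 10.237268147314426
[[0.9, -1.6], [0.0, -0.4], [-0.1, 0.4], [3.3, 2.3], [-0.3, -0.2], [-0.7, -0.6], [0.6, 1.6], [-2.0, 0.5], [0.7, -0.3], [-0.3, 0.4], [0.7, -0.1], [-1.0, -0.3], [-0.7, -1.3]]
0 [ 0.5231 -0.2015 -0.4709] [ 0.3 -1.7 -0.2  2.  -0.2  0.4]
0.03 [ 0.5236 -0.2017 -0.4723] [ 0.3 -1.  -0.2  1.5 -0.2 -0.1]
0.076 [ 0.5245 -0.2022 -0.4743] [ 0.4  0.1 -0.3  0.7 -0.2 -0.8]
0.12 [ 0.5254 -0.2026 -0.4762] [ 0.4  1.3 -0.4 -0.2 -0.2 -1.6]
```

```bash
sed -i 's/^L0=.*; BC/L0=(.5252,-.2020,-.481); BC/' h.py
python3 - <<'E'
from h import *
tcp()
A=lampR(L0[2]); t=lampT(*L0,tab(.085))[0]; print(t)
plan([(t+[0,0,.03],toolR(A,-20)),(t,toolR(A,-20))],-.4,10,.03)
E
```

```text
t 2.95 pos [ 0.608  -0.2528  0.147 ] F [ 0.3 -0.3  0.2] open 0.0465 q [-0.48  0.7   0.98  0.02  1.82  1.63]
[ 0.60922216 -0.2458497   0.05126366]
rows total 5
-0.0069,0.0208,-0.0023,0.28,-1.03,0.16,-0.4,  -0.0069,0.0208,-0.0023,0.28,-1.03,0.16,-0.4,  -0.0068,0.0208,-0.0022,0.28,-1.03,0.16,-0.4,  -0.0051,0.0141,-0,0,0.01,-0,-0.4,  -0.0052,0.0141,-0,0,0.01,-0,-0.4
```

Request:
carry_out --motion '[-0.007,0.021,-0.0023,0.3,-1,0.2,-0.3,-0.007,0.021,-0.0023,0.3,-1,0.2,-0.3,-0.007,0.021,-0.0022,0.3,-1,0.2,-0.3,0,0,0,0,0,0,-0.3,0,0,0,0,0,0,-0.3]'

```text
t: 3.45
tool_pos: [0.611, -0.2446, 0.081]
orientation: [-0.119, -1.896, 1.742]
force: [-0.1, -0.9, 0.4]
opening: 0.0327
```

Run:
```python
from h import *
tcp(); wshot("wr3",L0,.085,180,180,190,150,4)
A=lampR(L0[2]); t=lampT(*L0,tab(.085))[0]; print(t)
plan([(t,toolR(A,-20))],-.3,10,.01)
```

```text
t 3.45 pos [ 0.611  -0.2446  0.081 ] F [-0.1 -0.9  0.4] open 0.0327 q [-0.46  0.73  1.04  0.    1.71  1.58]
[ 0.60922216 -0.2458497   0.05126366]
rows total 3
-0.003,0.0093,0.0007,-0.04,0.25,-0.12,-0.3,  -0.0031,0.0094,0.0007,-0.04,0.25,-0.12,-0.3,  -0.0031,0.0093,0.0006,-0.04,0.25,-0.12,-0.3,  0,0,0,0,0,0,-0.3,  0,0,0,0,0,0,-0.3
```

View pics/wr3.png

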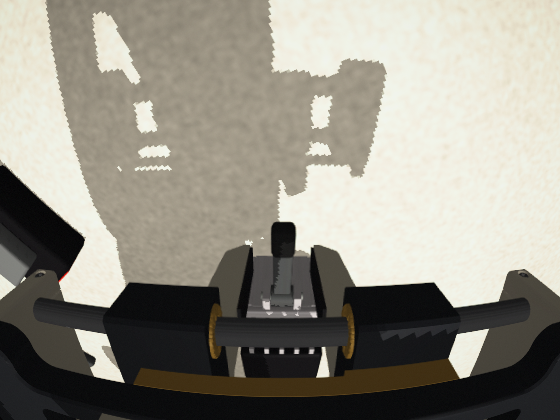

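Request:
carry_out --motion '[-0.003,0.0093,0.0007,0,0.2,-0.1,-0.3,-0.003,0.0093,0.0007,0,0.2,-0.1,-0.3,-0.003,0.0093,0.0007,0,0.2,-0.1,-0.3,0,0,0,0,0,0,-0.3,0,0,0,0,0,0,-0.3]'

```text
t: 4.0
tool_pos: [0.6108, -0.247, 0.0526]
orientation: [-0.128, -1.888, 1.737]
force: [-0.4, 0.7, -0.4]
opening: 0.0327
```

Run:
```python
from h import *
tcp(); wshot("wr4",L0,.085,180,180,190,150,4)
```

```text
t 4.00 pos [ 0.6108 -0.247   0.0526] F [-0.4  0.7 -0.4] open 0.0327 q [-0.46  0.76  1.05  0.    1.67  1.59]
```

View pics/wr4.png

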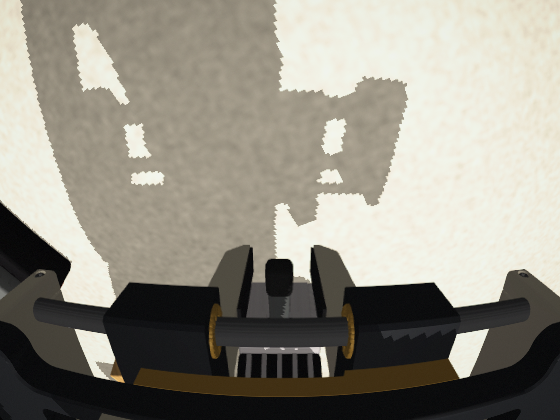

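Request:
carry_out --motion '[0,0,0,0,0,0,-1,0,0,0,0,0,0,-1,0,0,0,0,0,0,-1,0,0,0,0,0,0,-1,0,0,0,0,0,0,-1]' --squeeze 4

```text
t: 4.55
tool_pos: [0.611, -0.247, 0.0533]
orientation: [-0.128, -1.888, 1.737]
force: [0.6, -0.3, -1.1]
opening: 0.0143
```

Run:
```python
from h import *
p,Q=tcp(); wshot("wr5",L0,.085,180,180,190,150,4)
A=lampR(L0[2]); print(A.T@(p-[L0[0],L0[1],0])); print((toolR(A,-20).T@Q).round(3))
```

```text
t 4.55 pos [ 0.611  -0.247   0.0533] F [ 0.6 -0.3 -1.1] open 0.0143 q [-0.46  0.76  1.05  0.    1.67  1.59]
[ 0.09688734 -0.00023815  0.05325693]
[[ 1.    -0.006 -0.002]
 [ 0.006  1.    -0.002]
 [ 0.002  0.002  1.   ]]
```

View pics/wr5.png

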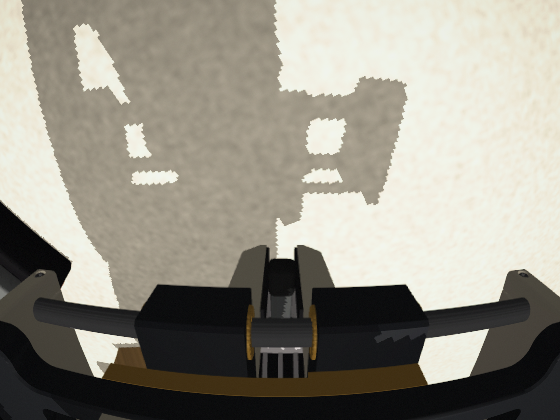

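```bash
cat >> h.py <<'E'
def arc(L,th0,th1,phi0,r,a0,step=4.):
    """waypoints TCP about hinge: hinge-frame angle a0 at th0"""
    A=lampR(L[2]); o=np.array([L[0],L[1],0]); N=max(1,int(round(np.degrees(abs(th1-th0))/step))); out=[]
    for k in range(1,N+1):
        d=(th1-th0)*k/N
        out.append((o+A@np.array([.033+r*np.cos(a0+d),0,.046+r*np.sin(a0+d)]),toolR(A,phi0+np.degrees(d))))
    return out
E
python3 - <<'E'
from h import *
tcp(); plan(arc(L0,.085,1.05,-20,.0643,.113,4.),-1,20,.04,9)
E
```

```text
t 4.60 pos [ 0.611  -0.2471  0.0532] F [-0.2  0.7 -1. ] open 0.0142 q [-0.46  0.76  1.05  0.    1.67  1.59]
rows total 14
0.0021,-0.0039,-0.0003,-0.1,0.12,3.59,-1,  0.0021,-0.0039,0,0,-0,3.95,-1,  0.0021,-0.0039,0,0,-0,3.95,-1,  0.0021,-0.0039,0,0,-0.01,3.95,-1,  0.0021,-0.0039,0,0,0,3.95,-1
0.0021,-0.0039,0,0,0,3.95,-1,  0.0022,-0.0039,0,0,0,3.95,-1,  0.0021,-0.0039,0,0,0,3.95,-1,  0.0021,-0.0039,0,0,0,3.95,-1,  0.0021,-0.0039,0,0,0,3.95,-1
0.0021,-0.0039,0,0,0,3.94,-1,  0.0021,-0.0039,0,0,0,3.95,-1,  0.0021,-0.0039,0,0.01,0,3.95,-1,  0.0021,-0.0039,0,-0,0,3.95,-1,  0,0,0,0,0,0,-1
```

Request:
carry_out --motion '[0.0021,-0.0039,0,0,0,3.8,-1,0.0021,-0.0039,0,0,0,3.9,-1,0.0021,-0.0039,0,0,0,3.9,-1,0.0021,-0.0039,0,0,0,3.9,-1,0.0021,-0.0039,0,0,0,3.9,-1]'

```text
t: 5.1
tool_pos: [0.6055, -0.2442, 0.0717]
orientation: [-0.481, -1.954, 1.957]
force: [-0.5, -0.8, -0.8]
opening: 0.0138
```

```bash
cat >> h.py <<'E'
def hst(L):
    p,Q=tcp(); A=lampR(L[2]); q=A.T@(p-[L[0],L[1],0]); d=A.T@Q[:,1]
    print("lamp frame",q.round(4),"r %.4f a %.3f phi %.1f"%(np.hypot(q[0]-.033,q[2]-.046),np.arctan2(q[2]-.046,q[0]-.033),np.degrees(np.arctan2(d[0],-d[2]))))
    return np.arctan2(q[2]-.046,q[0]-.033)
E
python3 - <<'E'
from h import *
a=hst(L0); plan(arc(L0,a-.028,1.05,-20+np.degrees(a-.113),.0643,a,4.),-1,20,.04,9)
E
```

```text
t 5.10 pos [ 0.6055 -0.2442  0.0717] F [-0.5 -0.8 -0.8] open 0.0138 q [-0.46  0.39  1.49 -0.    1.25  1.59]
lamp frame [ 0.0907 -0.0003  0.0717] r 0.0632 a 0.419 phi 0.2
rows total 9
0.001,-0.0047,-0.0003,-0.03,0.11,1.55,-1,  0.0023,-0.0041,0,-0,0,4.19,-1,  0.0022,-0.0041,0,-0,0,4.19,-1,  0.0023,-0.0042,0,-0,0,4.19,-1,  0.0022,-0.0041,0,-0,0,4.2,-1
0.0023,-0.0041,0,-0,0,4.19,-1,  0.0022,-0.0042,0,-0,0,4.19,-1,  0.0023,-0.0041,0,-0,0,4.19,-1,  0.0022,-0.0041,0,-0,0,4.2,-1,  0,0,0,0,0,0,-1
```

Request:
carry_out --motion '[0.0015,-0.0045,0,0,0,2.5,-1,0.0023,-0.0041,0,0,0,4.1,-1,0.0022,-0.0041,0,0,0,4.1,-1,0.0022,-0.0041,0,0,0,4.1,-1,0.0022,-0.0041,0,0,0,4.1,-1]'

```text
t: 5.6
tool_pos: [0.5928, -0.2374, 0.0925]
orientation: [-0.865, -1.976, 2.153]
force: [-0.1, 0.4, -1.3]
opening: 0.0142
```

Run:
```python
from h import *
a=hst(L0); plan(arc(L0,a-.028,1.05,-20+np.degrees(a-.113),.064,a,4.),-1,20,.04,9)
for n in("scene","side"): cv2.imwrite(f"pics/{n}6.png",imaging.read_camera(n))
a=[]
for (n,x,y) in [("scene",105,115),("side",330,80)]:
    a.append(cv2.convertScaleAbs(getc(f"pics/{n}6.png",x,y,100,110,4),alpha=1.5))
cv2.imwrite("pics/z6.png",np.hstack(a))
```

```text
t 5.60 pos [ 0.5928 -0.2374  0.0925] F [-0.1  0.4 -1.3] open 0.0142 q [-0.46  0.06  1.88 -0.01  0.86  1.6 ]
lamp frame [ 0.0763 -0.0002  0.0925] r 0.0636 a 0.821 phi 19.8
rows total 4
0.0016,-0.0038,-0.0002,0.03,0.11,4.42,-1,  0.0019,-0.0036,0,-0,-0,3.68,-1,  0.002,-0.0036,0,-0,-0,3.67,-1,  0.0019,-0.0036,0,-0,-0,3.68,-1,  0,0,0,0,0,0,-1
```

View pics/z6.png

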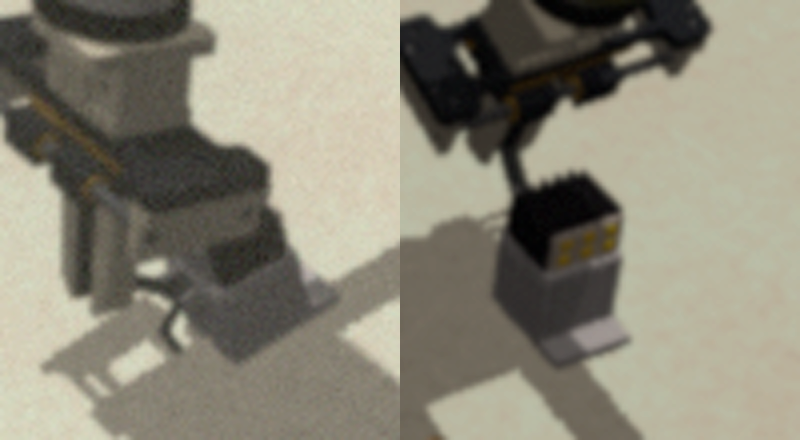

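Request:
carry_out --motion '[0.0018,-0.0038,0,0,0,4,-1,0.0019,-0.0037,0,0,0,3.8,-1,0.0019,-0.0037,0,0,0,3.7,-1,0.0019,-0.0036,0,0,0,3.7,-1,0,0,0,0,0,0,-1]'

```text
t: 6.2
tool_pos: [0.5793, -0.2304, 0.1012]
orientation: [1.115, 1.851, -2.157]
force: [-1.0, 0.7, -5.3]
opening: 0.014
```

Run:
```python
from h import *
a=hst(L0); 
wshot("wr7",L0,1.0,180,200,190,150,4)
for n in("scene","side"): cv2.imwrite(f"pics/{n}7.png",imaging.read_camera(n))
a=[]
for (n,x,y) in [("scene",105,115),("side",330,80)]:
    im=getc(f"pics/{n}7.png",x,y,100,110,4); im=cv2.convertScaleAbs(im,alpha=1.5)
    drawb(im,cam(n),[lampT(*L0,b) for b in lampboxes(1.05)],4,x,y,(0,255,0)); a.append(im)
cv2.imwrite("pics/z7.png",np.hstack(a)); tcp()
```

```text
t 6.20 pos [ 0.5793 -0.2304  0.1012] F [-1.   0.7 -5.3] open 0.0140 q [-0.45 -0.16  2.16 -0.03  0.54  1.62]
lamp frame [ 0.0611 -0.0002  0.1012] r 0.0620 a 1.100 phi 34.6
t 6.35 pos [ 0.5799 -0.2309  0.1016] F [-1.4  1.5 -5.3] open 0.0140 q [-0.45 -0.16  2.16 -0.03  0.54  1.62]
```

View pics/z7.png

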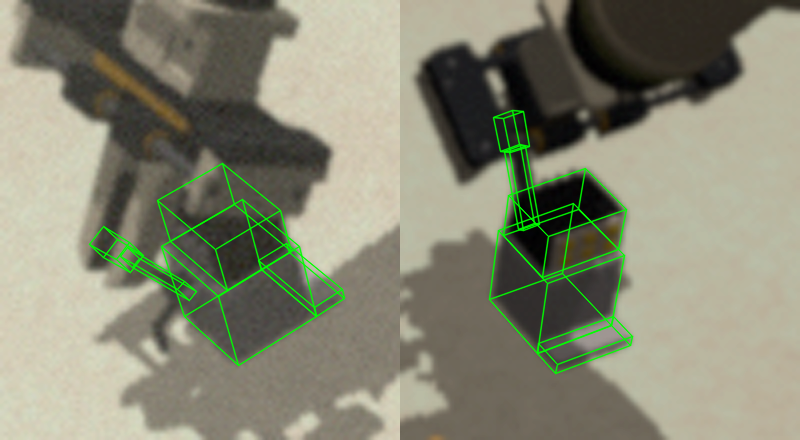

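View pics/wr7.png

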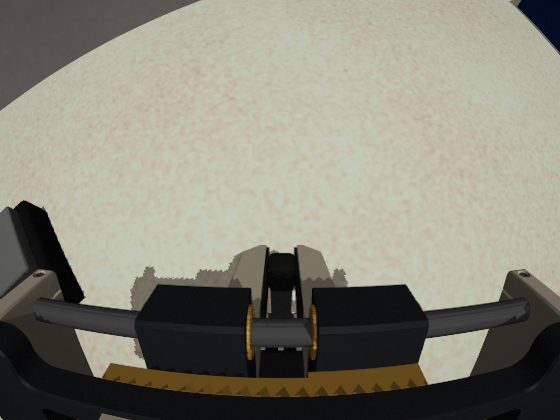

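Request:
carry_out --motion '[0,0,0,0,0,0,-0.3,0,0,0,0,0,0,-0.3,0,0,0,0,0,0,-0.3,0,0,0,0,0,0,-0.3,0,0,0,0,0,0,-0.3]'

```text
t: 6.85
tool_pos: [0.5845, -0.2337, 0.1065]
orientation: [1.117, 1.849, -2.156]
force: [-0.4, -0.3, 0.1]
opening: 0.0325
```

Run:
```python
from h import *
a=hst(L0); 
A=lampR(L0[2]); p,Q=tcp()
o=np.array([L0[0],L0[1],0])
# retreat back along tool axis 80mm, then to above lamp
p1=p-Q[:,1]*.08
plan([(p1,Q)],-.3,5,.027); print(p1)
```

```text
t 6.85 pos [ 0.5845 -0.2337  0.1065] F [-0.4 -0.3  0.1] open 0.0325 q [-0.45 -0.15  2.14 -0.03  0.54  1.62]
lamp frame [ 0.0672 -0.0006  0.1065] r 0.0695 a 1.056 phi 34.8
t 6.85 pos [ 0.5845 -0.2337  0.1065] F [-0.4 -0.3  0.1] open 0.0325 q [-0.45 -0.15  2.14 -0.03  0.54  1.62]
rows total 3
-0,-0.0267,-0,-0,0,-0,-0.3,  0,-0.0267,-0,-0,0,-0,-0.3,  -0,-0.0266,0,-0,0,-0,-0.3,  0,0,0,0,0,0,-0.3,  0,0,0,0,0,0,-0.3
[ 0.54405804 -0.21257457  0.17223267]
```

Run:
```python
from h import *
p,Q=tcp(); A=lampR(L0[2])
plan([(p+[0,0,.05],toolR(A,20)),(p+[0,0,.10],toolR(A,0))],-.3,5,.027)
```

```text
t 6.85 pos [ 0.5845 -0.2337  0.1065] F [-0.4 -0.3  0.1] open 0.0325 q [-0.45 -0.15  2.14 -0.03  0.54  1.62]
rows total 5
-0.0143,-0.0205,0,0.01,0.02,-7.38,-0.3,  -0.0114,-0.0222,0,0.01,0.02,-7.38,-0.3,  -0.0057,-0.0157,0,-0,0,-6.67,-0.3,  -0.0039,-0.0162,0,-0,0,-6.67,-0.3,  -0.0019,-0.0166,0,-0,0,-6.67,-0.3
```

Request:
carry_out --motion '[-0.014,-0.02,0,0,0,-7,-0.3,-0.011,-0.022,0,0,0,-7,-0.3,-0.006,-0.016,0,0,0,-7,-0.3,-0.004,-0.016,0,0,0,-7,-0.3,-0.002,-0.017,0,0,0,-7,-0.3]'

```text
t: 7.35
tool_pos: [0.5738, -0.2278, 0.1968]
orientation: [-0.43, -1.948, 1.928]
force: [0.2, -0.2, -0.8]
opening: 0.0328
```

Run:
```python
from h import *
tcp()
m={}
for n in("scene","side"): cv2.imwrite(f"pics/{n}8.png",imaging.read_camera(n))
m=cam("wrist"); im=imaging.read_camera("wrist"); cv2.imwrite("pics/wr8.png",im); np.savez("pics/wr8.npz",K=m["K"],position=m["position"],orientation=m["orientation"]);tcp()
a=[]
for (n,x,y) in [("scene",105,115),("side",330,80)]:
    im=getc(f"pics/{n}8.png",x,y,100,110,4); im=cv2.convertScaleAbs(im,alpha=1.5)
    drawb(im,cam(n),[lampT(*L0,b) for b in lampboxes(1.05)],4,x,y,(0,255,0)); a.append(im)
cv2.imwrite("pics/z8.png",np.hstack(a))
im=cv2.imread("pics/wr8.png"); im=cv2.resize(im,None,fx=1.4,fy=1.4); drawb(im,m,[lampT(*L0,b) for b in lampboxes(1.05)],1.4,0,0,(0,255,0)); cv2.imwrite("pics/w8.png",im)
```

```text
t 7.35 pos [ 0.5738 -0.2278  0.1968] F [ 0.2 -0.2 -0.8] open 0.0328 q [-0.46  0.24  1.44  0.    1.51  1.59]
t 7.50 pos [ 0.5755 -0.2288  0.1946] F [ 0.3 -0.2 -0.4] open 0.0324 q [-0.46  0.24  1.44  0.    1.5   1.59]
```

View pics/z8.png

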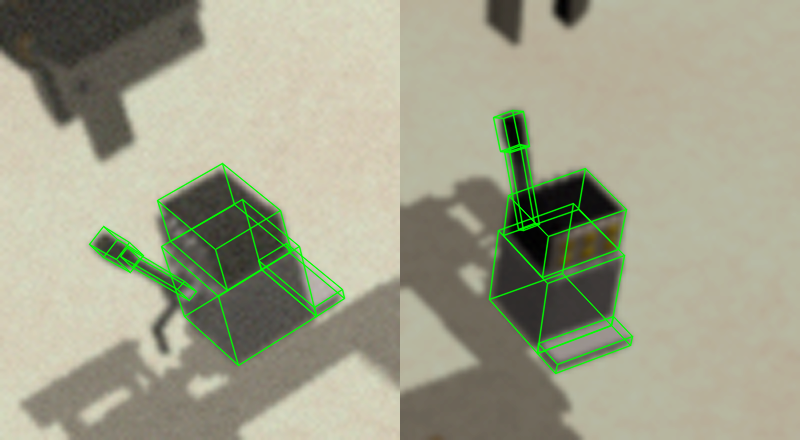

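View pics/w8.png

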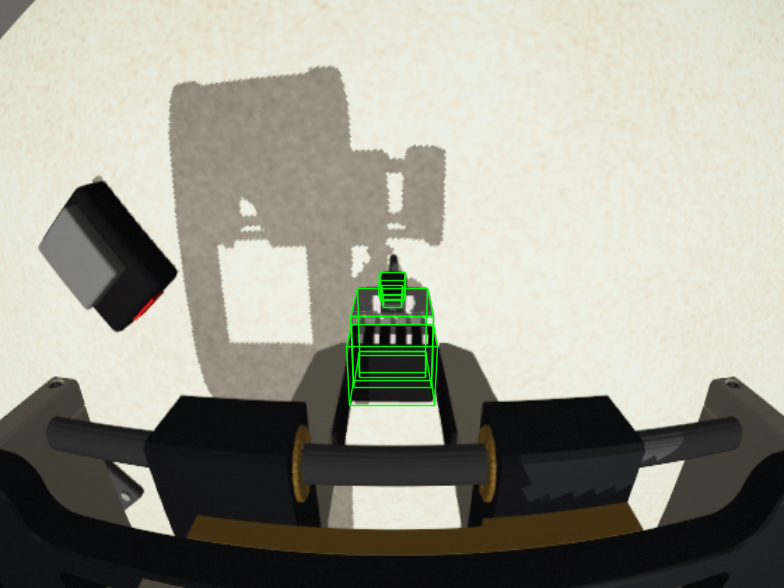

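Run:
```python
from h import *
z=np.load("pics/wr8.npz"); m={k:z[k] for k in z}; m["fish"]=True
x,y,w,h,f=235,185,95,115,4
im=getc("pics/wr8.png",x,y,w,h,f); im2=im.copy(); drawb(im,m,[lampT(*L0,b) for b in lampboxes(1.05)],f,x,y,(0,255,0))
cv2.imwrite("pics/w8z.png",np.hstack([im,im2]))
```

```text
(no output)
```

View pics/w8z.png

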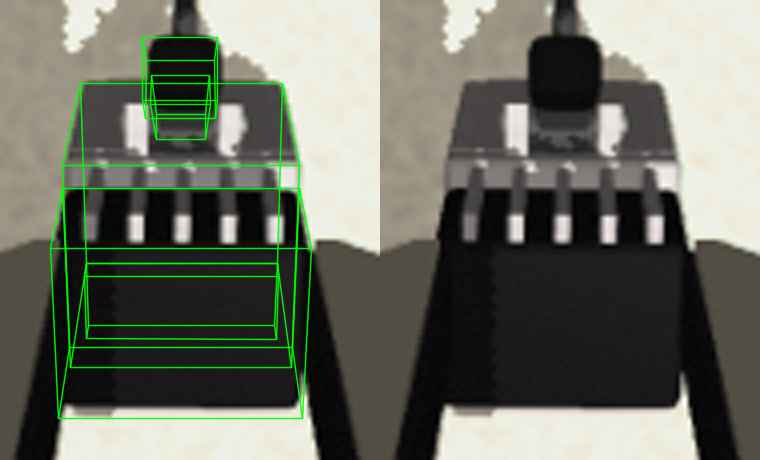

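```bash
sed -i 's/^L0=.*; BC/L0=(.5261,-.2025,-.481); BC/' h.py
python3 - <<'E'
from h import *
tcp(); A=lampR(L0[2]); o=np.array([L0[0],L0[1],0])
plan([(o+[0,0,.15],toolR(A,0)),(o+[0,0,.115],toolR(A,0))],1,5,.025)
E
```

```text
t 7.50 pos [ 0.5755 -0.2288  0.1946] F [ 0.3 -0.2 -0.4] open 0.0324 q [-0.46  0.24  1.44  0.    1.5   1.59]
rows total 5
0.0181,0.0156,-0.0002,-0.01,0.03,0.74,1,  0.0183,0.0153,-0.0002,-0.01,0.03,0.74,1,  0.0184,0.0151,-0.0002,-0.01,0.03,0.74,1,  0,0.0175,0,0,0.01,-0.01,1,  0,0.0175,0.0001,0,0.01,-0.01,1
```

Request:
carry_out --motion '[0.018,0.0155,0,0,0,0.7,1,0.018,0.0155,0,0,0,0.7,1,0.018,0.015,0,0,0,0.7,1,0,0.017,0,0,0,0,1,0,0,0,0,0,0,1]'

```text
t: 8.0
tool_pos: [0.5214, -0.2004, 0.1244]
orientation: [-0.49, -1.956, 1.962]
force: [-0.3, 0.5, -0.4]
opening: 0.0679
```

Run:
```python
from h import *
p,Q=tcp(); A=lampR(L0[2]); o=np.array([L0[0],L0[1],0]); print((A.T@(p-o)).round(4)); print((toolR(A,0).T@Q).round(3))
wshot("wr9",L0,1.05,180,180,190,150,4)
plan([(o+[0,0,.043],toolR(A,0))],1,10,.02)
```

```text
t 8.00 pos [ 0.5214 -0.2004  0.1244] F [-0.3  0.5 -0.4] open 0.0679 q [-0.46  0.09  1.74 -0.    1.3   1.59]
[-0.0051 -0.0003  0.1244]
[[ 1.    -0.012 -0.002]
 [ 0.012  1.    -0.   ]
 [ 0.002  0.     1.   ]]
rows total 5
-0.0007,0.0165,-0.0001,-0,0.03,-0.15,1,  -0.0007,0.0166,-0,-0,0.03,-0.15,1,  -0.0008,0.0165,-0.0001,-0,0.03,-0.15,1,  -0.0008,0.0165,-0,-0,0.03,-0.15,1,  -0.0009,0.0166,-0.0001,-0,0.03,-0.15,1
```

View pics/wr9.png

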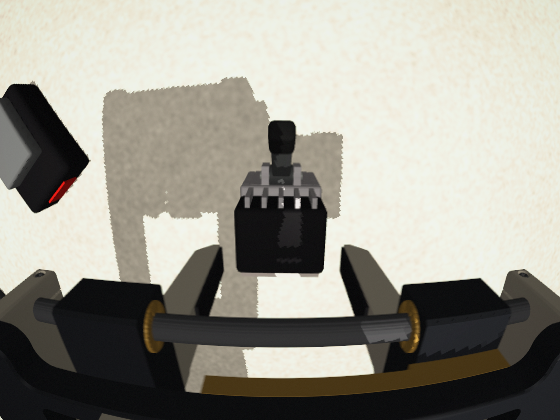

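Request:
carry_out --motion '[-0.004,0,0,0,0,-0.7,1,0,0.005,0,0,0,0,1,0,0.015,0,0,0,0,1,0,0.018,0,0,0,0,1,0,0.018,0,0,0,0,1]'

```text
t: 8.55
tool_pos: [0.531, -0.2052, 0.0729]
orientation: [-0.493, -1.956, 1.964]
force: [0.5, 0.5, 0.3]
opening: 0.0929
```

Run:
```python
from h import *
p,Q=tcp(); A=lampR(L0[2]); o=np.array([L0[0],L0[1],0]); print((A.T@(p-o)).round(4)); print((toolR(A,0).T@Q).round(3))
plan([(o+[0,0,.043],toolR(A,0))],1,10,.01)
```

```text
t 8.55 pos [ 0.531  -0.2052  0.0729] F [0.5 0.5 0.3] open 0.0929 q [-0.46  0.17  1.75 -0.    1.2   1.59]
[ 0.0056 -0.0001  0.0729]
[[ 1.    -0.015 -0.003]
 [ 0.015  1.    -0.   ]
 [ 0.003  0.     1.   ]]
rows total 4
0.0015,0.0074,-0,-0,0.04,-0.22,1,  0.0015,0.0075,-0,-0,0.04,-0.22,1,  0.0015,0.0075,-0.0001,-0,0.04,-0.22,1,  0.0014,0.0074,-0,-0,0.04,-0.22,1,  0,0,0,0,0,0,1
```

Request:
carry_out --motion '[0.0015,0.0075,0,0,0,-0.2,1,0.0015,0.0075,0,0,0,-0.2,1,0.0015,0.0075,0,0,0,-0.2,1,0.0015,0.0075,0,0,0,-0.2,1,0,0,0,0,0,0,1]'

```text
t: 9.05
tool_pos: [0.5243, -0.2018, 0.0371]
orientation: [-0.473, -1.954, 1.952]
force: [0.1, 0.2, 0.3]
opening: 0.093
```

Run:
```python
from h import *
p,Q=tcp(); A=lampR(L0[2]); o=np.array([L0[0],L0[1],0]); print((A.T@(p-o)).round(4)); print((toolR(A,0).T@Q).round(3))
plan([(o+[0,0,.043],toolR(A,0))],1,10,.01)
```

```text
t 9.05 pos [ 0.5243 -0.2018  0.0371] F [0.1 0.2 0.3] open 0.0930 q [-0.46  0.22  1.77 -0.    1.15  1.59]
[-0.0019 -0.0003  0.0371]
[[ 1.     0.004 -0.002]
 [-0.004  1.    -0.   ]
 [ 0.002  0.     1.   ]]
rows total 1
-0.0019,-0.0059,-0.0003,-0.01,0.14,0.23,1,  0,0,0,0,0,0,1,  0,0,0,0,0,0,1,  0,0,0,0,0,0,1,  0,0,0,0,0,0,1
```

Request:
carry_out --motion '[-0.0012,-0.005,0,0,0.1,0.2,1,-0.0003,-0.0008,0,0,0,0,1,0,0,0,0,0,0,1,0,0,0,0,0,0,0.5,0,0,0,0,0,0,0.5]' --squeeze 15

```text
t: 9.55
tool_pos: [0.5275, -0.2035, 0.0459]
orientation: [-0.483, -1.954, 1.956]
force: [-0.8, 0.3, -0.2]
opening: 0.0816
```

Run:
```python
from h import *
p,Q=tcp(); A=lampR(L0[2]); o=np.array([L0[0],L0[1],0]); print((A.T@(p-o)).round(4)); print((toolR(A,0).T@Q).round(3))
wshot("wr10",L0,1.05,180,180,190,150,4)
```

```text
t 9.55 pos [ 0.5275 -0.2035  0.0459] F [-0.8  0.3 -0.2] open 0.0816 q [-0.46  0.21  1.76 -0.    1.16  1.59]
[ 0.0017 -0.0002  0.0459]
[[ 1.    -0.004 -0.001]
 [ 0.004  1.    -0.   ]
 [ 0.001  0.     1.   ]]
```

View pics/wr10z.png

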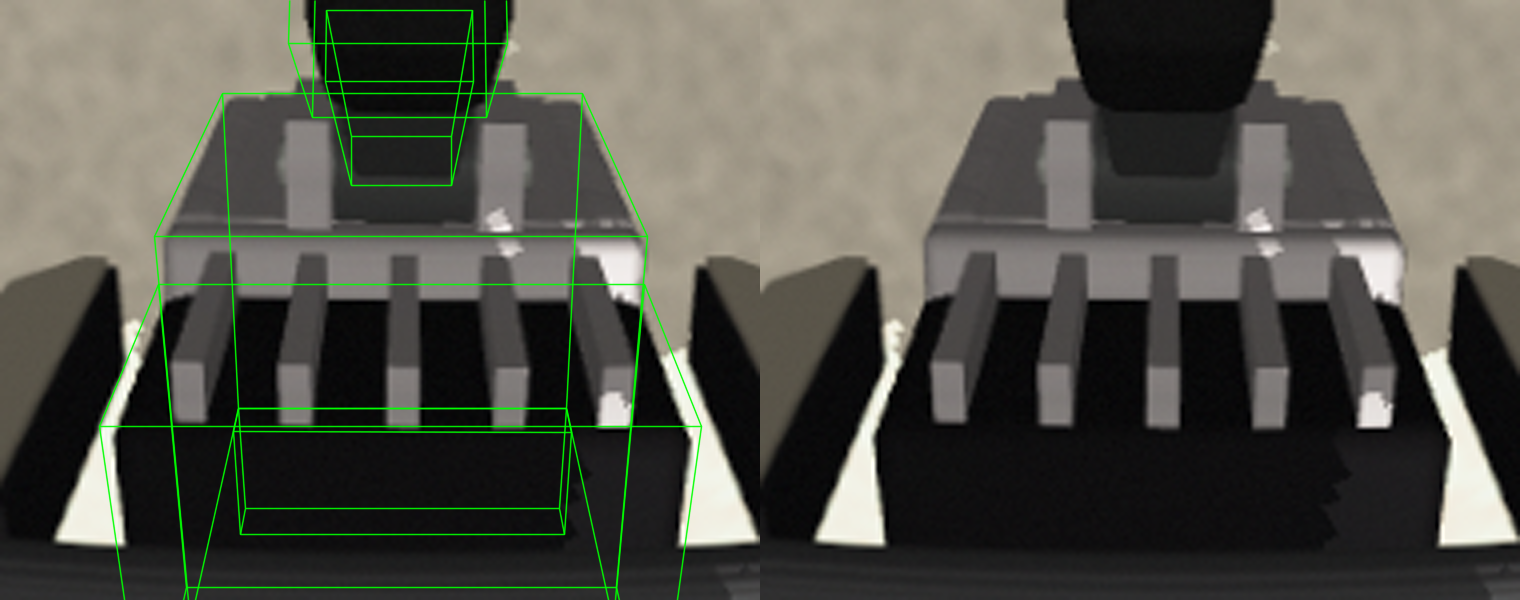

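Request:
carry_out --motion '[0,0,0,0,0,0,-1,0,0,0,0,0,0,-1,0,0,0,0,0,0,-1,0,0,0,0,0,0,-1,0,0,0,0,0,0,-1]' --squeeze 15

```text
t: 10.1
tool_pos: [0.5277, -0.2033, 0.046]
orientation: [-0.483, -1.954, 1.956]
force: [0.1, -0.5, -0.1]
opening: 0.0562
```

Request:
carry_out --motion '[0,0,0,0,0,0,-1,0,0,0,0,0,0,-1,0,-0.003,0,0,0,0,-1,0,-0.01,0,0,0,0,-1,0,-0.01,0,0,0,0,-1]' --squeeze 45

```text
t: 10.6
tool_pos: [0.5231, -0.2012, 0.0648]
orientation: [-0.471, -1.952, 1.95]
force: [1.0, 0.8, -8.5]
opening: 0.0558
```

Run:
```python
from h import *
p,Q=tcp(); A=lampR(L0[2]); o=np.array([L0[0],L0[1],0]); print((A.T@(p-o)).round(4)); print((toolR(A,0).T@Q).round(3))
```

```text
t 10.60 pos [ 0.5231 -0.2012  0.0648] F [ 1.   0.8 -8.5] open 0.0558 q [-0.46  0.18  1.76 -0.    1.21  1.59]
[-0.0033 -0.0002  0.0648]
[[ 1.     0.007 -0.001]
 [-0.007  1.    -0.   ]
 [ 0.001  0.     1.   ]]
```

```bash
cat > kin.py <<'E'
from h import *
data=[([-.0854,.1311,1.4893,0,1.523],[.5995,0,.2366]),([-.48,.70,.975,.02,1.825],[.608,-.2528,.147]),([-.46,.76,1.05,0,1.67],[.611,-.247,.0532]),
([-.46,.39,1.49,0,1.25],[.6055,-.2442,.0717]),([-.46,.06,1.88,-.01,.86],[.5928,-.2374,.0925]),([-.45,-.16,2.16,-.03,.54],[.5799,-.2309,.1016]),
([-.46,.24,1.44,0,1.505],[.5755,-.2288,.1946]),([-.46,.09,1.74,0,1.3],[.5214,-.2004,.1244]),([-.46,.21,1.76,0,1.16],[.5275,-.2035,.0459]),([-.46,.18,1.76,0,1.21],[.5231,-.2012,.0648])]
def fk(k,q):
    a,h,L2,L3,e,Lt=k; s=q[1]+q[2]; t=s+q[4]
    return [a+L2*np.sin(q[1])+L3*np.sin(s)+e*np.cos(s)+Lt*np.sin(t), h+L2*np.cos(q[1])+L3*np.cos(s)-e*np.sin(s)+Lt*np.cos(t)]
def res(k): return np.concatenate([np.array(fk(k,q))-[np.hypot(*p[:2]),p[2]] for q,p in data])
k=least_squares(lambda k: np.r_[res(k),.0005*(k-[0,.3,.45,.45,0,.3])],[0,.3,.45,.45,0,.3]).x
if __name__=="__main__":
    print(k.round(3),np.abs(res(k)).max())
    for (r,z,phi) in [(.535,.117,30),(.545,.15,30),(.535,.2,30),(.50,.2,30),(.49,.22,30),(.535,.117,0),(.535,.117,15)]:
        def g(q):
            o=fk(k,[0,q[0],q[1],0,q[2]]); return [o[0]-r,o[1]-z,(sum(q)-np.pi+np.radians(phi))*.3]
        b=least_squares(g,[0,1.9,.8],bounds=([-.89,.02,0],[2.26,2.5,2.73])); print(r,z,phi,b.x.round(2),b.cost)
E
python3 kin.py
```

```text
[-0.001  0.331  0.372  0.558  0.071  0.365] 0.003154441963251431
0.535 0.117 30 [-0.44  2.31  0.74] 2.890556085577831e-21
0.545 0.15 30 [-0.45  2.26  0.81] 1.6118563918862003e-27
0.535 0.2 30 [-0.55  2.23  0.94] 6.758018035517119e-19
0.5 0.2 30 [-0.68  2.31  0.99] 7.488132940890788e-20
0.49 0.22 30 [-0.74  2.31  1.05] 3.0217718376809866e-25
0.535 0.117 0 [0.05 1.8  1.29] 1.0837757134879839e-24
0.535 0.117 15 [-0.2   2.06  1.02] 5.0151458283142257e-23
```

```bash
cat >> h.py <<'E'
# grasp: lamp in tool
_Qg=R.from_rotvec([-.483,-1.954,1.956]).as_matrix(); _pg=np.array([.5277,-.2033,.046])
def _g():
    ly=-_Qg[:,2]; yaw=np.arctan2(-ly[0],ly[1]); A=lampR(yaw)
    o=np.array([L0[0],L0[1],0.]); o=o+A[:,1]*(A[:,1]@(_pg-o)); o[2]=0
    return _Qg.T@A, _Qg.T@(o-_pg), yaw
GR,Gt,_yaw=_g()
def lamp_now():
    s=robot.read_state(); Q=R.from_rotvec(s["orientation"]).as_matrix(); return Q@GR, s["tool_pos"]+Q@Gt
def tool_for(A,o):
    Q=A@GR.T; return (o-Q@Gt,Q)
def home(up,dx=0,dy=0,c=None,yaw=None):
    A=ballR(BY if yaw is None else yaw); return tool_for(A,(BC if c is None else c)+A@np.array([dx,dy,up-.03]))
def rel():
    """lamp pose relative to ball frame"""
    A,o=lamp_now(); B=ballR(BY); return B.T@(o-BC)+[0,0,.03], R.from_matrix(B.T@A).as_rotvec(degrees=True)
E
python3 - <<'E'
from h import *
p,Q=tcp(); print(np.degrees(_yaw) if 0 else L0, GR.round(3).tolist(),Gt.round(4)); print(lamp_now()[1],[x.round(3) for x in rel()])
A,o=lamp_now()
up=tool_for(A,o+[0.01,0.03,.13]); mid=tool_for(R.from_euler('z',np.radians(-8)).as_matrix()@R.from_euler('y',-np.radians(10)).as_matrix(),np.array([.51,.0,.16]))
plan([up,mid,home(.085)],-1,25,.035,8)
E
```

```text
t 10.60 pos [ 0.5231 -0.2012  0.0648] F [ 1.   0.8 -8.5] open 0.0558 q [-0.46  0.18  1.76 -0.    1.21  1.59]
(0.5261, -0.2025, -0.481) [[-1.0, 0.0, -0.004], [0.004, 0.0, -1.0], [0.0, -1.0, -0.0]] [0.002 0.046 0.   ]
[ 0.52106514 -0.20013609  0.01883624] [array([-0.107, -0.413, -0.003]), array([-10.514,  29.311, -40.042])]
rows total 16
0.0015,-0.0325,-0.0078,0,0,0,-1,  0.0015,-0.0325,-0.0078,0,0,0,-1,  0.0014,-0.0325,-0.0078,0,0,0,-1,  0.0015,-0.0325,-0.0078,0,0,0,-1,  0.0211,-0.002,-0.0278,-0.34,-3.9,2.11,-1
0.0191,-0.0026,-0.0292,-0.34,-3.9,2.11,-1,  0.0169,-0.0031,-0.0304,-0.34,-3.9,2.11,-1,  0.0147,-0.0035,-0.0315,-0.34,-3.9,2.11,-1,  0.0124,-0.0038,-0.0325,-0.34,-3.9,2.11,-1,  0.0117,0.0002,-0.0282,-1.06,-2.88,2.82,-1
0.0103,0.0002,-0.0287,-1.06,-2.88,2.82,-1,  0.0089,0.0003,-0.0292,-1.06,-2.88,2.82,-1,  0.0074,0.0004,-0.0296,-1.06,-2.88,2.82,-1,  0.006,0.0007,-0.03,-1.06,-2.88,2.82,-1,  0.0045,0.0009,-0.0302,-1.06,-2.88,2.82,-1
0.003,0.0014,-0.0304,-1.06,-2.88,2.82,-1,  0,0,0,0,0,0,-1,  0,0,0,0,0,0,-1,  0,0,0,0,0,0,-1,  0,0,0,0,0,0,-1
```

Request:
carry_out --motion '[0.0015,-0.025,-0.004,0,0,0,-1,0.0015,-0.0325,-0.008,0,0,0,-1,0.0015,-0.0325,-0.008,0,0,0,-1,0.0015,-0.0325,-0.008,0,0,0,-1,0.02,-0.003,-0.025,-0.3,-3.5,2,-1]'

```text
t: 11.1
tool_pos: [0.5234, -0.1432, 0.1956]
orientation: [-0.453, -1.995, 1.999]
force: [2.3, 0.3, -7.9]
opening: 0.0556
```

Request:
carry_out --motion '[0.019,-0.0026,-0.029,-0.3,-3.9,2.1,-1,0.017,-0.003,-0.03,-0.3,-3.9,2.1,-1,0.015,-0.0035,-0.0315,-0.3,-3.9,2.1,-1,0.012,-0.004,-0.0325,-0.3,-3.9,2.1,-1,0.012,0,-0.028,-1,-2.9,2.8,-1]'

```text
t: 11.6
tool_pos: [0.491, 0.0288, 0.2069]
orientation: [0.339, 2.131, -2.143]
force: [0.6, -0.2, -8.0]
opening: 0.0559
```

Run:
```python
from h import *
p,Q=tcp(); print(lamp_now()[1],[x.round(3) for x in rel()])
plan([home(.085)],-1,15,.035,8)
```

```text
t 11.60 pos [0.491  0.0288 0.2069] F [ 0.6 -0.2 -8. ] open 0.0559 q [-0.04 -0.39  2.03 -0.01  1.26  1.62]
[0.49952519 0.02826432 0.16163642] [array([-0.007, -0.185,  0.104]), array([ -6.49 ,  16.939, -17.244])]
rows total 6
0.0096,0.0009,-0.0291,-1.09,-2.87,2.82,-1,  0.0082,0.001,-0.0295,-1.09,-2.87,2.82,-1,  0.0068,0.0012,-0.0299,-1.09,-2.87,2.82,-1,  0.0053,0.0015,-0.0301,-1.09,-2.87,2.82,-1,  0.0039,0.0018,-0.0303,-1.09,-2.87,2.82,-1
0.0024,0.0023,-0.0305,-1.09,-2.87,2.82,-1,  0,0,0,0,0,0,-1,  0,0,0,0,0,0,-1,  0,0,0,0,0,0,-1,  0,0,0,0,0,0,-1
```

Request:
carry_out --motion '[0.0096,0.001,-0.029,-1.1,-2.9,2.8,-1,0.008,0.001,-0.0295,-1.1,-2.9,2.8,-1,0.007,0.001,-0.03,-1.1,-2.9,2.8,-1,0.005,0.0015,-0.03,-1.1,-2.9,2.8,-1,0.004,0.002,-0.025,-1.1,-2.9,2.8,-1]'

```text
t: 12.1
tool_pos: [0.451, 0.178, 0.191]
orientation: [0.275, 1.93, -1.825]
force: [0.8, 0.5, -8.8]
opening: 0.0563
```

Run:
```python
from h import *
p,Q=tcp(); print(lamp_now()[1],[x.round(3) for x in rel()])
plan([home(.08)],-1,15,.02,4)
```

```text
t 12.10 pos [0.451 0.178 0.191] F [ 0.8  0.5 -8.8] open 0.0563 q [ 0.3  -0.67  2.31 -0.05  1.03  1.69]
[0.47003599 0.18207137 0.1492491 ] [array([-0.008, -0.029,  0.09 ]), array([-0.652,  2.792, -2.145])]
rows total 2
-0.0024,0.0047,-0.0145,-0.33,-1.07,1.4,-1,  -0.0025,0.0049,-0.0143,-0.33,-1.07,1.4,-1,  0,0,0,0,0,0,-1,  0,0,0,0,0,0,-1,  0,0,0,0,0,0,-1
```

Request:
carry_out --motion '[-0.0024,0.0045,-0.012,-0.3,-1,1.4,-1,-0.0025,0.0045,-0.012,-0.3,-1,1.4,-1,0,0,-0.001,0,0,0,-1,0,0,0,0,0,0,-1,0,0,0,0,0,0,-1]'

```text
t: 12.6
tool_pos: [0.4464, 0.2061, 0.1805]
orientation: [0.266, 1.895, -1.779]
force: [0.4, 0.9, -8.6]
opening: 0.0559
```

```bash
cat >> h.py <<'E'
def views(tag,L=None,th=1.05,lampA=None,lampo=None,W=130,H=140,f=3,sx=285,sy=110,dx=215,dy=150):
    a=[]
    for (n,x,y) in [("scene",sx,sy),("side",dx,dy)]:
        cv2.imwrite(f"pics/{n}{tag}.png",imaging.read_camera(n))
        im=cv2.convertScaleAbs(getc(f"pics/{n}{tag}.png",x,y,W,H,f),alpha=1.6); m=cam(n)
        if lampA is not None: drawb(im,m,[b@lampA.T+lampo for b in lampboxes(th)],f,x,y,(0,255,0))
        drawball(im,m,BC,BY,f,x,y,(0,0,255)); a.append(im)
    cv2.imwrite(f"pics/v{tag}.png",np.hstack(a))
E
python3 - <<'E'
from h import *
p,Q=tcp(); A,o=lamp_now(); print(o,[x.round(4) for x in rel()])
views("a",lampA=A,lampo=o); tcp(); print([x.round(4) for x in rel()])
E
```

```text
t 12.60 pos [0.4464 0.2061 0.1805] F [ 0.4  0.9 -8.6] open 0.0559 q [ 0.38 -0.67  2.34 -0.08  0.96  1.74]
[0.46689242 0.21102309 0.13952744] [array([-0.0093, -0.0001,  0.0799]), array([0.1169, 0.5812, 0.2435])]
t 12.70 pos [0.447  0.206  0.1809] F [ 0.1 -0.1 -8.8] open 0.0557 q [ 0.38 -0.67  2.34 -0.08  0.96  1.74]
[array([-0.0087, -0.0003,  0.08  ]), array([0.1079, 0.5227, 0.2143])]
```

View pics/va.png

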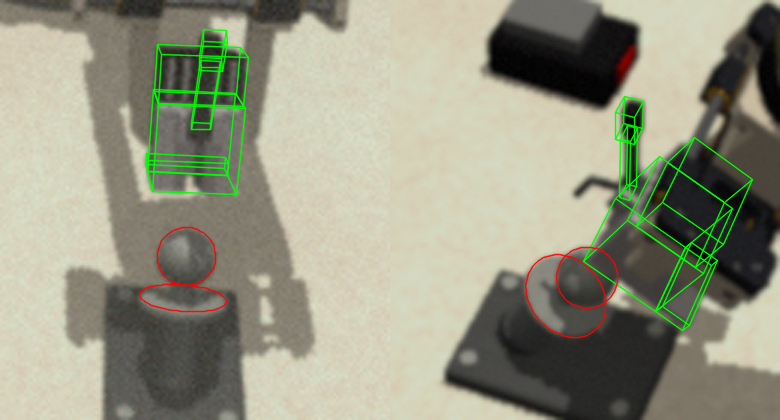

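Run:
```python
from h import *
a=[cv2.convertScaleAbs(getc("pics/scenea.png",320,105,65,95,6),alpha=1.7),cv2.convertScaleAbs(getc("pics/sidea.png",260,165,75,95,6)[:, :400],alpha=1.7)]
cv2.imwrite("pics/vb.png",np.hstack(a))
```

```text
(no output)
```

View pics/vb.png

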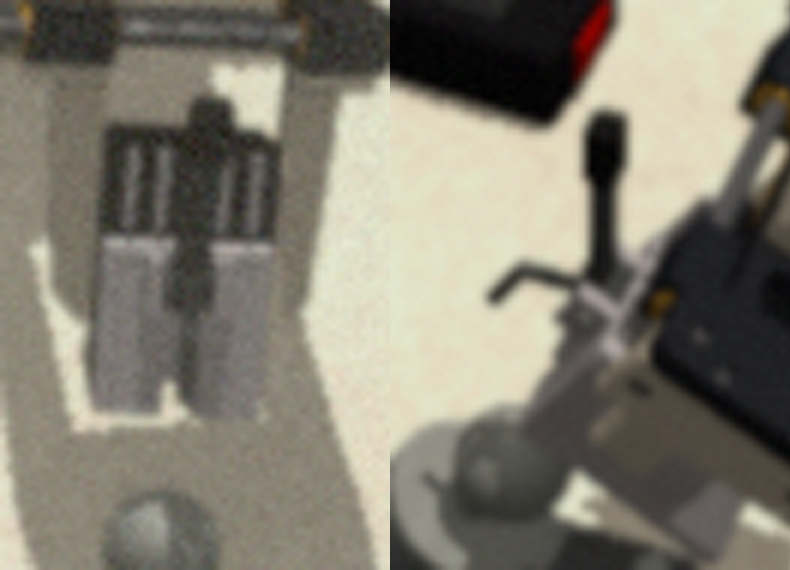

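Run:
```python
from h import *
plan([home(.058)],-1,5,.008,4)
```

```text
rows total 3
-0.0028,0.0073,-0.0001,0.04,0.07,0.17,-1,  -0.0028,0.0073,-0.0001,0.04,0.07,0.17,-1,  -0.0027,0.0073,-0.0002,0.04,0.07,0.17,-1,  0,0,0,0,0,0,-1,  0,0,0,0,0,0,-1
```

Request:
carry_out --motion '[-0.004,0.0065,0,0,0.1,0.2,-1,-0.003,0.0065,0,0,0.1,0.2,-1,-0.002,0.0065,0,0,0.1,0.2,-1,0,0,0,0,0,0,-1,0,0,0,0,0,0,-1]'

```text
t: 13.2
tool_pos: [0.4665, 0.2089, 0.1674]
orientation: [0.286, 1.895, -1.775]
force: [0.2, 0.6, -8.0]
opening: 0.0559
```

Run:
```python
from h import *
p,Q=tcp(); A,o=lamp_now(); print(o,[x.round(4) for x in rel()])
views("c",lampA=A,lampo=o,W=70,H=100,f=5,sx=315,sy=130,dx=240,dy=175); tcp(); print([x.round(4) for x in rel()])
a=[cv2.convertScaleAbs(getc("pics/scenec.png",315,130,70,100,5),alpha=1.7),cv2.convertScaleAbs(getc("pics/sidec.png",240,175,80,100,5),alpha=1.7)]
cv2.imwrite("pics/vcc.png",np.hstack(a))
```

```text
t 13.20 pos [0.4665 0.2089 0.1674] F [ 0.2  0.6 -8. ] open 0.0559 q [ 0.37 -0.59  2.32 -0.09  0.89  1.75]
[0.48745849 0.21392924 0.12668617] [array([ 0.0021, -0.0021,  0.0584]), array([ 0.005 , -0.0838, -0.2704])]
t 13.30 pos [0.4664 0.209  0.1675] F [-0.1  0.1 -9.6] open 0.0561 q [ 0.37 -0.59  2.32 -0.09  0.89  1.75]
[array([ 0.0021, -0.002 ,  0.0586]), array([ 0.0096, -0.0933, -0.2635])]
```

View pics/vc.png

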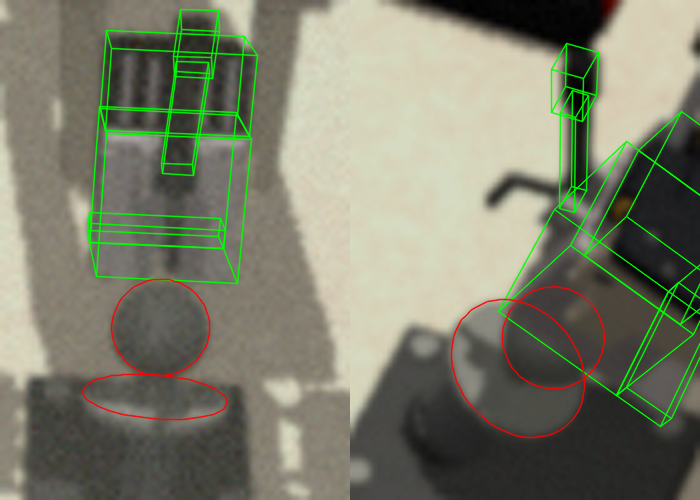

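View pics/vcc.png

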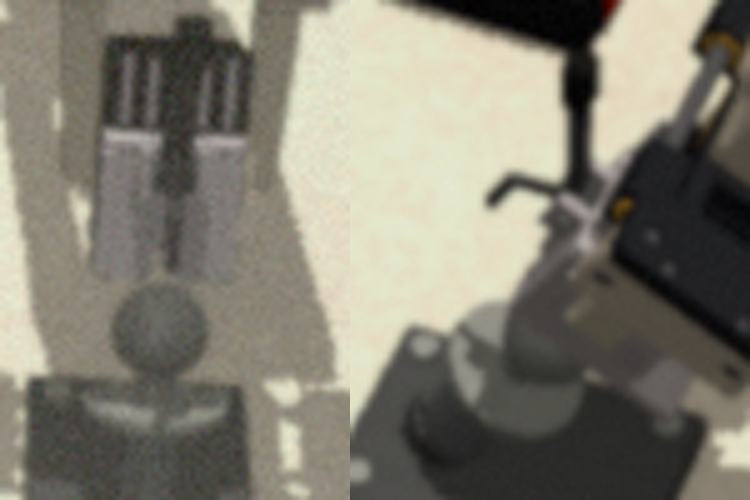

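Run:
```python
from h import *
plan([home(.05)],-1,5,.005,4)
```

```text
rows total 2
0.001,0.0043,-0.001,0,-0.13,-0.05,-1,  0.0011,0.0043,-0.001,0,-0.13,-0.05,-1,  0,0,0,0,0,0,-1,  0,0,0,0,0,0,-1,  0,0,0,0,0,0,-1
```

Request:
carry_out --motion '[0.001,0.004,-0.001,0,-0.1,0,-1,0.001,0.004,-0.001,0,-0.1,0,-1,0,0,0,0,0,0,-1,0,0,0,0,0,0,-1,0,0,0,0,0,0,-1]'

```text
t: 13.8
tool_pos: [0.4682, 0.212, 0.1592]
orientation: [0.282, 1.892, -1.774]
force: [0.6, 0.2, -9.1]
opening: 0.0554
```

Run:
```python
from h import *
p,Q=tcp(); print([x.round(4) for x in rel()]); print(robot.read_state()["wrist_torque"].round(3))
plan([home(.042)],-1,5,.005,4)
```

```text
t 13.80 pos [0.4682 0.212  0.1592] F [ 0.6  0.2 -9.1] open 0.0554 q [ 0.37 -0.57  2.32 -0.09  0.87  1.75]
[array([0.0001, 0.0005, 0.0502]), array([ 0.031 , -0.124 , -0.0196])]
[-0.197  1.093  0.037]
rows total 2
0,0.0041,0.0002,0.02,-0.01,-0.06,-1,  0,0.0041,0.0003,0.02,-0.01,-0.06,-1,  0,0,0,0,0,0,-1,  0,0,0,0,0,0,-1,  0,0,0,0,0,0,-1
```

Request:
carry_out --motion '[0,0.003,0,0,0,0,-1,0,0.003,0,0,0,0,-1,0,0.003,0,0,0,0,-1,0,0.002,0,0,0,0,-1,0,0,0,0,0,0,-1]'

```text
t: 14.3
tool_pos: [0.4742, 0.2134, 0.1493]
orientation: [0.283, 1.891, -1.773]
force: [-1.1, 0.4, -9.4]
opening: 0.0558
```

```bash
cat >> h.py <<'E'
def st():
    p,Q=tcp(); s=robot.read_state(); B=ballR(BY); print("rel",*[x.round(4) for x in rel()]); f=s["force"]-[.2,.2,-8.5]; print("F ball frame",(B.T@f).round(1),"tq",s["wrist_torque"].round(2))
E
python3 - <<'E'
from h import *
st()
A,o=lamp_now(); views("d",lampA=A,lampo=o,W=70,H=100,f=5,sx=315,sy=130,dx=240,dy=175); st()
E
```

```text
t 14.30 pos [0.4742 0.2134 0.1493] F [-1.1  0.4 -9.4] open 0.0558 q [ 0.37 -0.54  2.32 -0.09  0.83  1.75]
rel [0.0005 0.0005 0.0385] [ 0.0335 -0.1615 -0.0208]
F ball frame [-1.5  0.5 -0.2] tq [-0.19  1.07  0.02]
t 14.40 pos [0.4743 0.2135 0.1496] F [ 0.6  0.7 -9.2] open 0.0558 q [ 0.37 -0.54  2.32 -0.09  0.83  1.75]
rel [0.0007 0.0006 0.0387] [ 0.0392 -0.1814 -0.0233]
F ball frame [ 0.   0.4 -0.9] tq [-0.21  1.09 -0.  ]
```

View pics/vd.png

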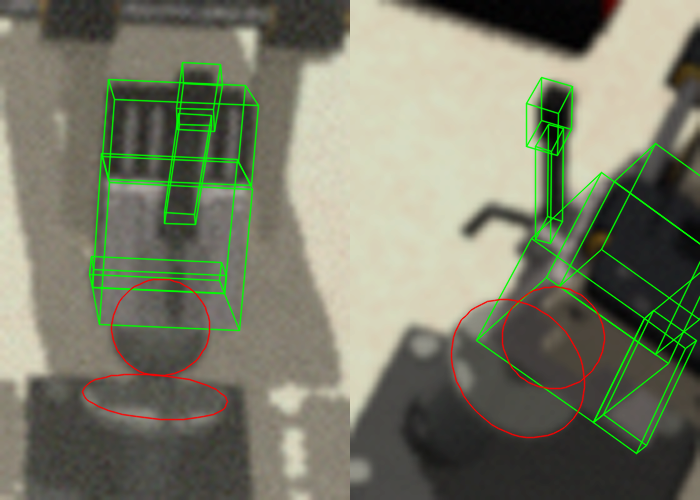

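Request:
carry_out --motion '[0,0.002,0,0,0,0.1,-1,0,0.002,0,0,0,0,-1,0,0.002,0,0,0,0,-1,0,0,0,0,0,0,-1,0,0,0,0,0,0,-1]'

```text
t: 14.9
tool_pos: [0.4776, 0.2143, 0.1442]
orientation: [0.285, 1.89, -1.771]
force: [-0.1, -0.0, -9.4]
opening: 0.0558
```

Run:
```python
from h import *
st()
```

```text
t 14.90 pos [0.4776 0.2143 0.1442] F [-0.1 -0.  -9.4] open 0.0558 q [ 0.37 -0.52  2.32 -0.09  0.81  1.75]
rel [0.0011 0.0006 0.0323] [ 0.041  -0.3126 -0.0229]
F ball frame [-0.7 -0.2 -0.6] tq [-0.2   1.07 -0.  ]
```

Request:
carry_out --motion '[0.0004,0.002,0,0,0,-0.2,-1,0.0002,0.002,0,0,0,-0.1,-1,0.0002,0.002,0,0,0,0,-1,0,0.002,0,0,0,0,-1,0,0,0,0,0,0,-1]'

```text
t: 15.4
tool_pos: [0.4813, 0.2152, 0.1364]
orientation: [0.28, 1.893, -1.775]
force: [0.3, 0.9, -8.9]
opening: 0.0561
```

Run:
```python
from h import *
st()
```

```text
t 15.40 pos [0.4813 0.2152 0.1364] F [ 0.3  0.9 -8.9] open 0.0561 q [ 0.37 -0.49  2.31 -0.09  0.8   1.75]
rel [0.0003 0.0006 0.0237] [ 0.0462 -0.0046 -0.0239]
F ball frame [-0.   0.7 -0.5] tq [-0.14  0.95  0.02]
```

Request:
carry_out --motion '[0,0.002,0,0,0,0,-1,0,0.002,0,0,0,0,-1,0,0.002,0,0,0,0,-1,0,0.002,0,0,0,0,-1,0,0,0,0,0,0,-1]'

```text
t: 15.9
tool_pos: [0.4856, 0.2162, 0.1289]
orientation: [0.28, 1.893, -1.775]
force: [0.4, 0.5, -8.7]
opening: 0.056
```

Run:
```python
from h import *
st()
```

```text
t 15.90 pos [0.4856 0.2162 0.1289] F [ 0.4  0.5 -8.7] open 0.0560 q [ 0.37 -0.46  2.31 -0.09  0.77  1.75]
rel [0.0003 0.0007 0.015 ] [ 0.0453 -0.0082 -0.0227]
F ball frame [ 0.1  0.2 -0.3] tq [-0.14  1.   -0.02]
```

Request:
carry_out --motion '[0,0.002,0,0,0,0,-1,0,0.002,0,0,0,0,-1,0,0.002,0,0,0,0,-1,0,0.002,0,0,0,0,-1,0,0,0,0,0,0,-1]'

```text
t: 16.4
tool_pos: [0.4899, 0.2173, 0.1214]
orientation: [0.28, 1.893, -1.775]
force: [0.0, 0.9, -9.3]
opening: 0.0559
```

Run:
```python
from h import *
st()
```

```text
t 16.40 pos [0.4899 0.2173 0.1214] F [ 0.   0.9 -9.3] open 0.0559 q [ 0.37 -0.43  2.3  -0.1   0.75  1.76]
rel [0.0004 0.0007 0.0063] [ 0.0445 -0.0073 -0.0212]
F ball frame [-0.4  0.7 -0.7] tq [-0.25  1.05  0.01]
```

Request:
carry_out --motion '[0,0.0015,0,0,0,0,-1,0,0.0015,0,0,0,0,-1,0,0.001,0,0,0,0,-1,0,0.001,0,0,0,0,-1,0,0,0,0,0,0,-1]'

```text
t: 16.9
tool_pos: [0.4926, 0.2179, 0.1167]
orientation: [0.28, 1.893, -1.775]
force: [0.5, 0.2, -9.5]
opening: 0.0558
```

Run:
```python
from h import *
st()
```

```text
t 16.90 pos [0.4926 0.2179 0.1167] F [ 0.5  0.2 -9.5] open 0.0558 q [ 0.36 -0.41  2.3  -0.1   0.73  1.76]
rel [0.0004 0.0006 0.0008] [ 0.0416 -0.0045 -0.0196]
F ball frame [-0.3 -0.1 -1. ] tq [-0.19  1.09  0.01]
```

Request:
carry_out --motion '[0,0.001,0,0,0,0,-1,0,0.001,0,0,0,0,-1,0,0,0,0,0,0,-1,0,0,0,0,0,0,-1,0,0,0,0,0,0,-1]'

```text
t: 17.4
tool_pos: [0.4937, 0.2183, 0.116]
orientation: [0.28, 1.893, -1.775]
force: [-0.1, 0.1, -9.3]
opening: 0.0558
```

Run:
```python
from h import *
st()
```

```text
t 17.40 pos [0.4937 0.2183 0.116 ] F [-0.1  0.1 -9.3] open 0.0558 q [ 0.36 -0.41  2.3  -0.1   0.73  1.76]
rel [ 0.0011  0.0008 -0.0003] [ 0.0423 -0.0084 -0.0155]
F ball frame [-0.7 -0.  -0.5] tq [-0.19  1.1  -0.01]
```

Request:
carry_out --motion '[0,0.001,0,0,0,0,-1,0,0.001,0,0,0,0,-1,0,0.001,0,0,0,0,-1,0,0.001,0,0,0,0,-1,0,0.001,0,0,0,0,-1]'

```text
t: 17.9
tool_pos: [0.4941, 0.2185, 0.116]
orientation: [0.275, 1.894, -1.78]
force: [-24.6, -8.4, 14.3]
opening: 0.0561
```

Run:
```python
from h import *
st()
A,o=lamp_now(); views("e",lampA=A,lampo=o,W=70,H=100,f=5,sx=315,sy=130,dx=240,dy=175); st()
a=[cv2.convertScaleAbs(getc("pics/scenee.png",315,130,65,100,6),alpha=1.7),cv2.convertScaleAbs(getc("pics/sidee.png",245,185,68,100,6),alpha=1.7)]
cv2.imwrite("pics/vee.png",np.hstack(a))
```

```text
t 17.90 pos [0.4941 0.2185 0.116 ] F [-24.6  -8.4  14.3] open 0.0561 q [ 0.37 -0.4   2.29 -0.1   0.74  1.76]
rel [ 0.0013  0.0008 -0.0006] [-0.0425  0.3351  0.0138]
F ball frame [-11.2  -2.6  32.8] tq [-0.86  2.71 -0.24]
t 18.00 pos [0.4941 0.2184 0.116 ] F [-25.6  -8.9  14.9] open 0.0560 q [ 0.37 -0.4   2.29 -0.1   0.74  1.76]
rel [ 0.0012  0.0008 -0.0006] [-0.0429  0.3393  0.0176]
F ball frame [-11.9  -2.8  33.8] tq [-0.87  2.8  -0.19]
```

View pics/vee.png

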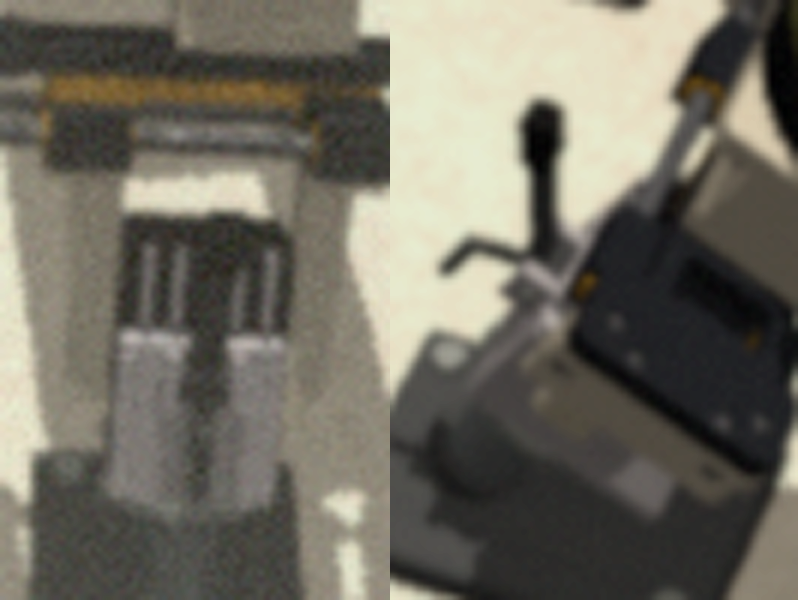

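Request:
carry_out --motion '[0.0005,-0.0005,0,0,0,-0.2,-1,0,0,0,0,0,0,-1,0,0,0,0,0,0,-1,0,0,0,0,0,0,-1,0,0,0,0,0,0,-1]'

```text
t: 18.5
tool_pos: [0.4936, 0.2184, 0.1163]
orientation: [0.272, 1.895, -1.782]
force: [-0.1, -0.8, -9.8]
opening: 0.0565
```

Run:
```python
from h import *
st()
```

```text
t 18.50 pos [0.4936 0.2184 0.1163] F [-0.1 -0.8 -9.8] open 0.0565 q [ 0.37 -0.4   2.29 -0.1   0.74  1.76]
rel [ 0.0008  0.0008 -0.0001] [-0.0364  0.5068  0.0195]
F ball frame [-1.1 -0.9 -0.9] tq [-0.18  1.04 -0.02]
```

Request:
carry_out --motion '[0,0.001,0,0,0,0.3,-1,0,0.001,0,0,0,0,-1,0,0,0,0,0,0,-1,0,0,0,0,0,0,-1,0,0,0,0,0,0,-1]'

```text
t: 19.0
tool_pos: [0.494, 0.2186, 0.1163]
orientation: [0.276, 1.893, -1.779]
force: [-0.5, 0.5, -9.2]
opening: 0.056
```

Run:
```python
from h import *
st()
```

```text
t 19.00 pos [0.494  0.2186 0.1163] F [-0.5  0.5 -9.2] open 0.0560 q [ 0.37 -0.4   2.29 -0.1   0.74  1.76]
rel [ 0.0014  0.0009 -0.0003] [-0.0604  0.2636  0.0306]
F ball frame [-0.8  0.5 -0.3] tq [-0.26  1.07  0.02]
```

Request:
carry_out --motion '[0.0003,0.0008,0,0,0,0,-1,0.0003,0.0008,0,0,0,0,-1,0,0.0008,0,0,0,0,-1,0,0.0008,0,0,0,0,-1,0,0.0008,0,0,0,0,-1]'

```text
t: 19.5
tool_pos: [0.4943, 0.2187, 0.1162]
orientation: [0.273, 1.893, -1.783]
force: [-22.0, -7.0, 11.5]
opening: 0.0556
```

Run:
```python
from h import *
st()
```

```text
t 19.50 pos [0.4943 0.2187 0.1162] F [-22.   -7.   11.5] open 0.0556 q [ 0.37 -0.4   2.29 -0.1   0.74  1.76]
rel [ 0.0015  0.0009 -0.0005] [-0.1222  0.4686  0.0481]
F ball frame [-10.2  -1.9  29. ] tq [-0.76  2.48 -0.1 ]
```

Request:
carry_out --motion '[0,0,0,0,0,0,-1,0,0,0,0,0,0,0.5,0,0,0,0,0,0,0.5,0,0,0,0,0,0,0.5,0,0,0,0,0,0,0.8]'

```text
t: 20.0
tool_pos: [0.4998, 0.2207, 0.1236]
orientation: [0.286, 1.888, -1.772]
force: [-0.6, 0.1, -0.3]
opening: 0.0735
```

Run:
```python
from h import *
st(); wshot("wrf",L0,1.05,180,180,95,75,4)
A=ballR(BY); views("f",lampA=A,lampo=BC-A[:,2]*.03,W=70,H=100,f=5,sx=315,sy=130,dx=240,dy=175)
plan([home(.1)],.9,5,.03)
```

```text
t 20.00 pos [0.4998 0.2207 0.1236] F [-0.6  0.1 -0.3] open 0.0735 q [ 0.37 -0.4   2.28 -0.1   0.74  1.76]
rel [0.0109 0.0017 0.003 ] [-0.0323 -0.3633  0.0229]
F ball frame [3.4 0.  7.5] tq [0.03 0.37 0.  ]
rows total 4
0.0022,-0.0244,0.0004,-0.01,0.01,-0.07,0.9,  0.0022,-0.0243,0.0004,-0.01,0.01,-0.07,0.9,  0.0023,-0.0244,0.0004,-0.01,0.01,-0.07,0.9,  0.0022,-0.0243,0.0005,-0.01,0.01,-0.07,0.9,  0,0,0,0,0,0,0.9
```

View pics/vf.png

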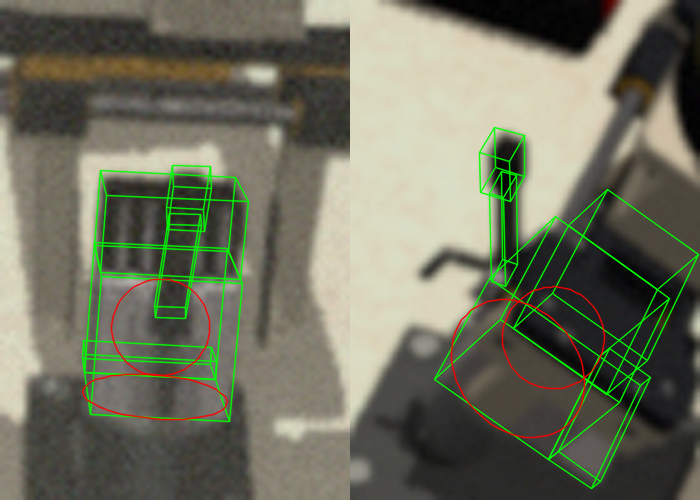

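View pics/wrf.png

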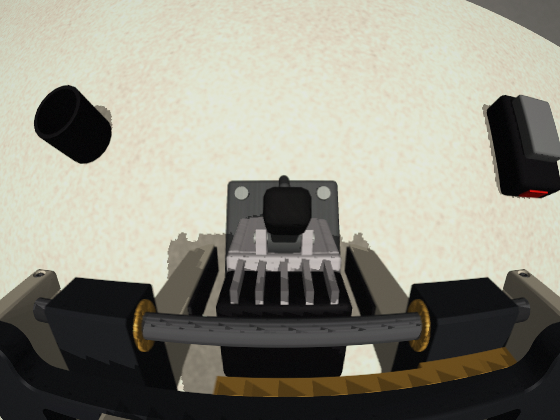

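Request:
carry_out --motion '[0.004,-0.01,0,0,0,0,0.9,0.003,-0.024,0,0,0,0,0.9,0.002,-0.025,0,0,0,0,0.9,0,-0.025,0,0,0,0,0.9,0,-0.015,0,0,0,0,0.9]'

```text
t: 20.65
tool_pos: [0.4396, 0.2058, 0.2024]
orientation: [0.279, 1.891, -1.778]
force: [0.1, 0.0, 0.5]
opening: 0.088
```

Run:
```python
from h import *
st()
A=ballR(BY); views("g",lampA=A,lampo=BC-A[:,2]*.03,W=75,H=100,f=5,sx=315,sy=130,dx=235,dy=175)
a=[cv2.convertScaleAbs(getc("pics/sceneg.png",315,130,65,95,6),alpha=1.7),cv2.convertScaleAbs(getc("pics/sideg.png",235,185,68,95,6),alpha=1.7)]
cv2.imwrite("pics/vgg.png",np.hstack(a))
```

```text
t 20.65 pos [0.4396 0.2058 0.2024] F [0.1 0.  0.5] open 0.0880 q [ 0.39 -0.72  2.33 -0.1   1.01  1.76]
rel [-0.0038  0.0011  0.1022] [-0.1017  0.1023  0.0212]
F ball frame [ 4.4 -0.2  7.9] tq [ 0.01  0.26 -0.02]
```

View pics/vg.png

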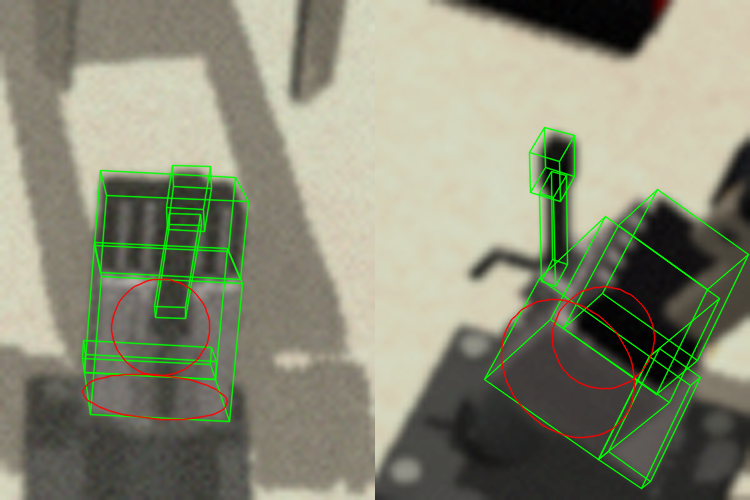

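View pics/vgg.png

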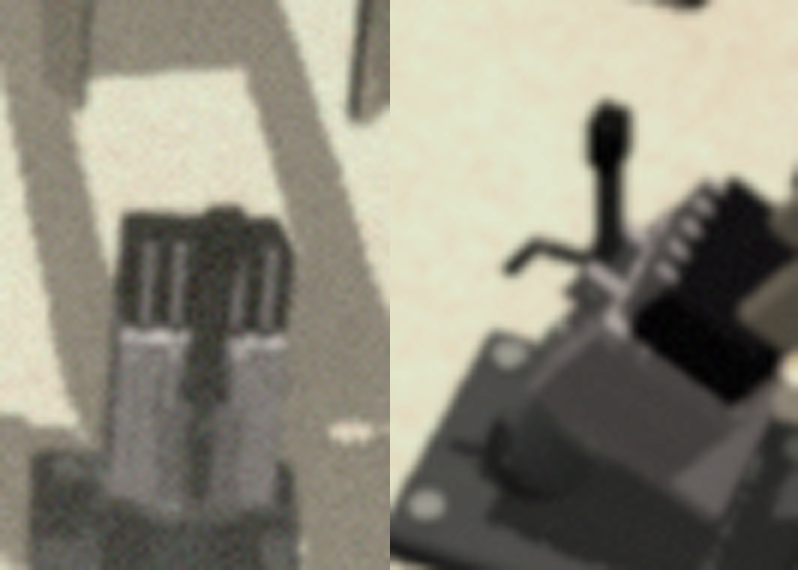

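```bash
cat >> h.py <<'E'
HB=ballR(BY); HO=BC-.03*HB[:,2]
def tip(x,z,y=0.,phi=0.): 
    Q=toolR(HB,phi); return (HO+HB@np.array([x,y,z])-.019*Q[:,1],Q)
def tipnow():
    p,Q=tcp(); t=HB.T@(p+.019*Q[:,1]-HO); d=HB.T@Q[:,1]; print("tip lamp frame",t.round(4),"phi %.2f"%np.degrees(np.arctan2(d[0],-d[2]))); f=robot.read_state()["force"]; print("F lamp frame",(HB.T@f).round(1))
    return t
def press(th,r=.064,bias=0.):
    c,s=np.cos(th),np.sin(th); return tip(.033+r*c-(.006-bias)*s-.0075,.046+r*s+(.006-bias)*c)
E
python3 - <<'E'
from h import *
tipnow(); plan([tip(.036,.118)],-1,5,.012)
for th in (1.05,.8,.5,.2,0): print(th,(HB.T@(press(th)[0]+.019*press(th)[1][:,1]-HO)).round(4))
E
```

```text
t 20.75 pos [0.4406 0.2063 0.2035] F [-0.8  0.2  0.6] open 0.0881 q [ 0.39 -0.72  2.33 -0.1   1.01  1.76]
tip lamp frame [-0.0004  0.0013  0.1296] phi 0.32
F lamp frame [-0.3  0.3  0.8]
rows total 4
-0.0091,0.003,0.0003,-0.02,0,-0.08,-1,  -0.0091,0.0029,0.0004,-0.02,0,-0.08,-1,  -0.0091,0.0029,0.0003,-0.02,0,-0.08,-1,  -0.0092,0.003,0.0004,-0.02,0,-0.08,-1,  0,0,0,0,0,0,-1
1.05 [0.0521 0.     0.1045]
0.8 [0.0658 0.     0.0961]
0.5 [0.0788 0.     0.0819]
0.2 [ 0.087  -0.      0.0646]
0 [ 0.0895 -0.      0.052 ]
```

Request:
carry_out --motion '[0,0,0,0,0,0,-1,-0.008,0.002,0,0,0,0,-1,-0.009,0.003,0,0,0,0,-1,-0.009,0.003,0,0,0,0,-1,-0.006,0.002,0,0,0,0,-1]' --squeeze 8

```text
t: 21.25
tool_pos: [0.4742, 0.214, 0.2062]
orientation: [0.277, 1.891, -1.78]
force: [0.5, -0.0, 0.6]
opening: 0.0529
```

Request:
carry_out --motion '[0,0,0,0,0,0,-1,0,0,0,0,0,0,-1,0,0,0,0,0,0,-1,0,0,0,0,0,0,-1,0,0,0,0,0,0,-1]'

```text
t: 21.75
tool_pos: [0.474, 0.2135, 0.203]
orientation: [0.273, 1.893, -1.784]
force: [-0.2, -0.5, 0.2]
opening: 0.0127
```

Run:
```python
from h import *
tipnow(); m=cam("wrist"); cv2.imwrite("pics/wrh.png",imaging.read_camera("wrist"))
plan([tip(.042,.106)]+[press(t,bias=.0015) for t in np.arange(1.05,-.01,-.105)],-1,15,.012)
```

```text
t 21.75 pos [0.474  0.2135 0.203 ] F [-0.2 -0.5  0.2] open 0.0127 q [ 0.37 -0.58  2.24 -0.09  0.96  1.74]
tip lamp frame [0.0288 0.0006 0.1121] phi -0.25
F lamp frame [-0.1 -0.4  0.3]
rows total 13
-0.0066,0.003,0.0003,-0.08,0.02,0.13,-1,  -0.0065,0.0031,0.0003,-0.08,0.02,0.13,-1,  -0.0115,0.0023,0,-0,-0.01,-0.01,-1,  -0.0059,0.0032,0,-0,0,0,-1,  -0.0055,0.0038,0,-0,0,0,-1
-0.0051,0.0045,0,-0,0,0,-1,  -0.0046,0.0049,0,-0,0,0,-1,  -0.0041,0.0053,0,-0,0,0,-1,  -0.0034,0.0058,0,-0,0,0,-1,  -0.0029,0.0061,0,-0,0,0,-1
-0.0022,0.0064,0,-0,0,0,-1,  -0.0015,0.0065,0,-0,0,0,-1,  -0.0008,0.0067,0,-0,0,0,-1,  0,0,0,0,0,0,-1,  0,0,0,0,0,0,-1
```

View pics/wrh.png

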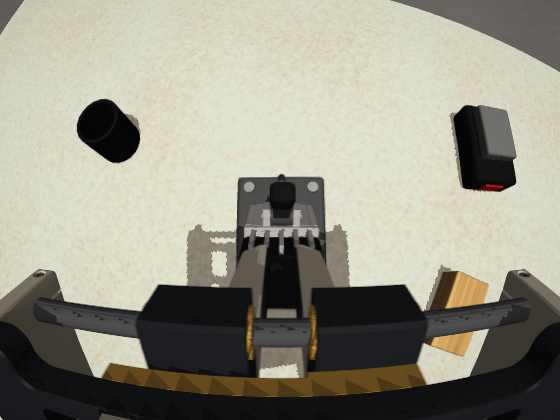

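Request:
carry_out --motion '[-0.0066,0.003,0,0,0,0.1,-1,-0.0066,0.003,0,0,0,0.1,-1,-0.008,0.0015,0,0,0,0,-1,-0.004,0.001,0,0,0,0,-1,0,0,0,0,0,0,-1]'

```text
t: 22.3
tool_pos: [0.5019, 0.2203, 0.2094]
orientation: [0.277, 1.891, -1.78]
force: [-0.8, 0.5, -0.4]
opening: 0.0005
```

Run:
```python
from h import *
t=tipnow(); cv2.imwrite("pics/wri.png",imaging.read_camera("wrist"))
plan([press(t,bias=.0015) for t in np.arange(.95,-.01,-.105)],-1,15,.012)
views("i",W=75,H=100,f=5,sx=315,sy=130,dx=235,dy=175)
```

```text
t 22.30 pos [0.5019 0.2203 0.2094] F [-0.8  0.5 -0.4] open 0.0005 q [ 0.36 -0.49  2.17 -0.08  0.94  1.73]
tip lamp frame [0.0569 0.0007 0.1033] phi 0.05
F lamp frame [-0.8  0.7 -0. ]
rows total 10
-0.0024,0.0026,0.0007,-0.15,0.04,-0.04,-1,  -0.0055,0.0038,0,0,-0,-0,-1,  -0.0051,0.0044,0,0,-0,-0,-1,  -0.0046,0.0049,0,0,-0,-0,-1,  -0.0041,0.0053,0,0,-0,-0,-1
-0.0035,0.0058,0,0,-0,-0,-1,  -0.0029,0.0061,0,0,-0,-0,-1,  -0.0023,0.0063,0,0,-0,-0,-1,  -0.0015,0.0066,0,0,-0,-0,-1,  -0.0009,0.0067,0,0,-0,-0,-1
```

View pics/vi.png

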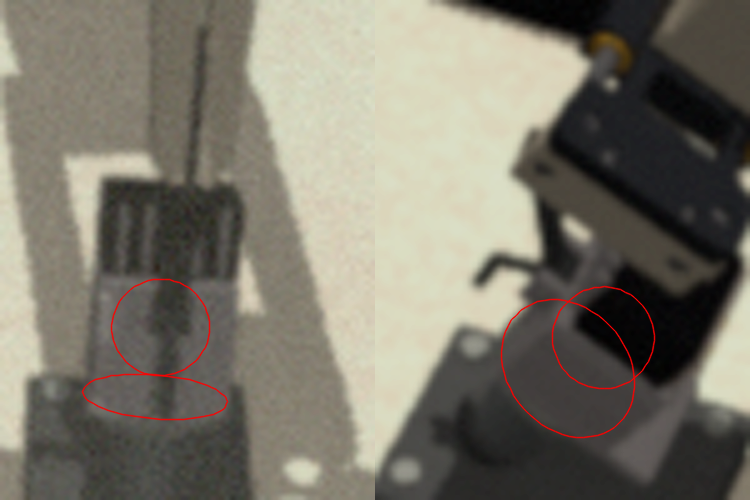

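Fingers are at the tab and the lamp is still seated. Sweep down.

Request:
carry_out --motion '[-0.003,0.0028,0,0,0,0,-1,-0.0055,0.0038,0,0,0,0,-1,-0.005,0.0044,0,0,0,0,-1,-0.0046,0.005,0,0,0,0,-1,-0.004,0.0053,0,0,0,0,-1]'

```text
t: 22.95
tool_pos: [0.5321, 0.2275, 0.2013]
orientation: [0.277, 1.891, -1.78]
force: [-0.2, 0.1, -0.4]
opening: 0.0008
```

Run:
```python
from h import *
t=tipnow()
plan([press(t,bias=.0015) for t in np.arange(.42,-.01,-.105)]+[tip(.0895,.047)],-1,15,.012)
views("j",W=75,H=100,f=5,sx=315,sy=130,dx=235,dy=175)
```

```text
t 22.95 pos [0.5321 0.2275 0.2013] F [-0.2  0.1 -0.4] open 0.0008 q [ 0.35 -0.38  2.11 -0.08  0.89  1.73]
tip lamp frame [0.0798 0.0008 0.0808] phi 0.07
F lamp frame [-0.4  0.2 -0.2]
rows total 6
-0.0023,0.0046,0.0008,-0.13,0.06,-0.07,-1,  -0.0029,0.0061,0,-0,-0,-0,-1,  -0.0022,0.0064,0,-0,-0,-0,-1,  -0.0015,0.0065,0,-0,-0,-0,-1,  -0.0008,0.0067,0,-0,-0,-0,-1
-0,0.0035,0,-0,-0,-0,-1,  0,0,0,0,0,0,-1,  0,0,0,0,0,0,-1,  0,0,0,0,0,0,-1,  0,0,0,0,0,0,-1
```

View pics/vj.png

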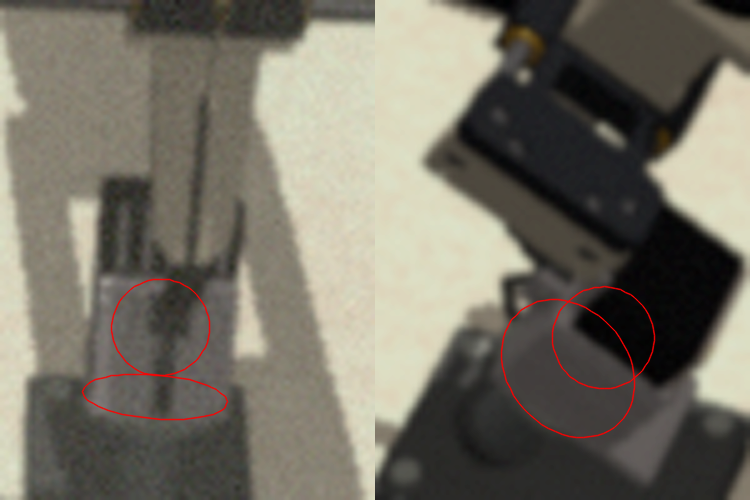

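Request:
carry_out --motion '[-0.0023,0.0046,0,0,0,0,-1,-0.0028,0.006,0,0,0,0,-1,-0.002,0.0062,0,0,0,0,-1,-0.0013,0.0062,0,0,0,0,-1,-0.0005,0.005,0,0,0,0,-1]'

```text
t: 23.55
tool_pos: [0.5551, 0.2329, 0.1803]
orientation: [0.278, 1.89, -1.779]
force: [-1.6, -0.4, 11.8]
opening: 0.0007
```

Run:
```python
from h import *
t=tipnow()
plan([tip(.0895,.052),tip(.0895,.049)],-1,15,.004)
```

```text
t 23.55 pos [0.5551 0.2329 0.1803] F [-1.6 -0.4 11.8] open 0.0007 q [ 0.35 -0.28  2.08 -0.08  0.83  1.72]
tip lamp frame [0.0898 0.0007 0.0507] phi 0.11
F lamp frame [ 4.5  0.  11.1]
rows total 2
0.0002,-0.0013,0.0008,-0.13,0.05,-0.11,-1,  0,0.003,-0,-0,-0,0,-1,  0,0,0,0,0,0,-1,  0,0,0,0,0,0,-1,  0,0,0,0,0,0,-1
```

Request:
carry_out --motion '[0,0.001,0,0,0,0,-1,0,0.0015,0,0,0,0,-1,0,0.0015,0,0,0,0,-1,0,0.0015,0,0,0,0,-1,0,0.0015,0,0,0,0,-1]'

```text
t: 24.05
tool_pos: [0.5618, 0.2348, 0.1773]
orientation: [0.284, 1.888, -1.775]
force: [-6.7, -2.2, 7.8]
opening: 0.0002
```

Run:
```python
from h import *
t=tipnow()
A,o=HB,HO
views("k",lampA=HB,lampo=HO,th=0,W=75,H=100,f=5,sx=315,sy=130,dx=235,dy=175)
```

```text
t 24.05 pos [0.5618 0.2348 0.1773] F [-6.7 -2.2  7.8] open 0.0002 q [ 0.35 -0.26  2.07 -0.08  0.81  1.72]
tip lamp frame [0.0945 0.0009 0.0447] phi 0.48
F lamp frame [-2.2 -0.6 10.3]
```

View pics/vk.png

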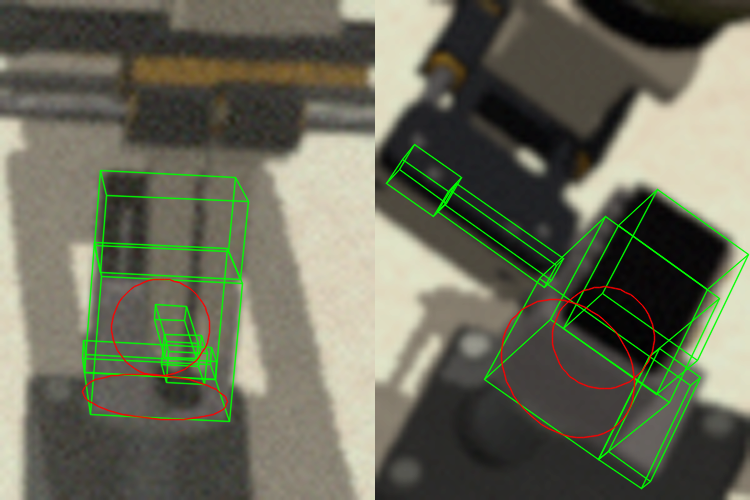

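Request:
carry_out --motion '[0,-0.003,0,0,0,0,-1,0,-0.01,0,0,0,0,-1,0,-0.02,0,0,0,0,-1,0,-0.025,0,0,0,0,-1,0,-0.025,0,0,0,0,-1]'

```text
t: 24.65
tool_pos: [0.5173, 0.2239, 0.2459]
orientation: [0.275, 1.891, -1.782]
force: [0.3, 0.4, 0.6]
opening: 0.0006
```

Run:
```python
from h import *
t=tipnow()
views("l",lampA=HB,lampo=HO,th=0,W=75,H=100,f=5,sx=315,sy=130,dx=235,dy=175)
a=[cv2.convertScaleAbs(getc("pics/scenel.png",315,140,65,95,6),alpha=1.7),cv2.convertScaleAbs(getc("pics/sidel.png",235,185,68,95,6),alpha=1.7)]
cv2.imwrite("pics/vll.png",np.hstack(a))
```

```text
t 24.65 pos [0.5173 0.2239 0.2459] F [0.3 0.4 0.6] open 0.0006 q [ 0.36 -0.46  2.09 -0.08  1.    1.72]
tip lamp frame [0.0888 0.0006 0.127 ] phi -0.08
F lamp frame [0.6 0.3 0.3]
```

View pics/vl.png

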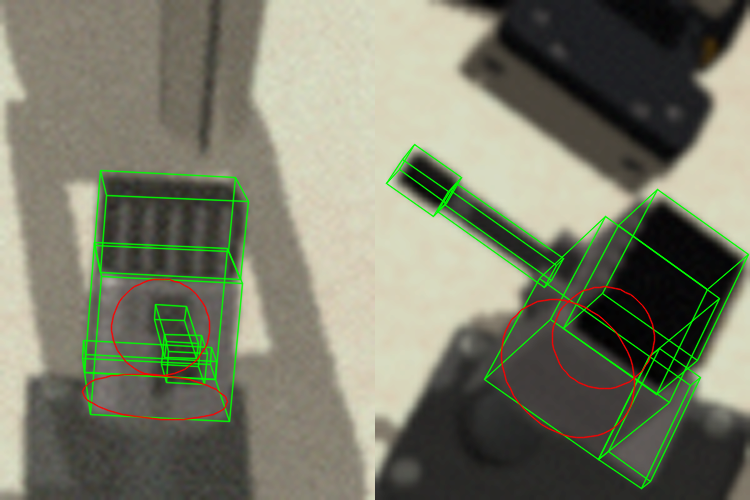

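View pics/vll.png

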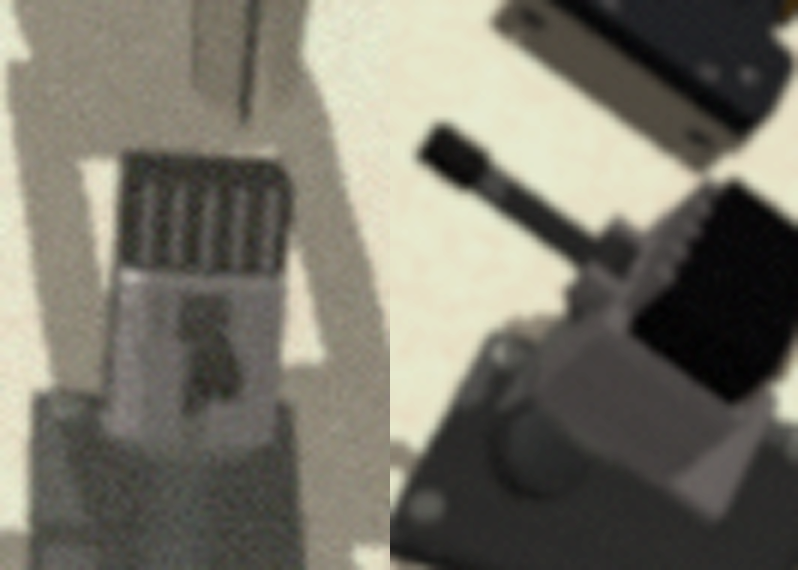

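Run:
```python
from h import *
tipnow()
for n,(x,y,w,h) in {"side":(275,225,35,45),"scene":(333,165,32,50)}.items():
    g=cv2.cvtColor(cv2.imread(f"pics/{n}g.png"),cv2.COLOR_BGR2GRAY); 
    for k in "jkl":
        l=cv2.cvtColor(cv2.imread(f"pics/{n}{k}.png"),cv2.COLOR_BGR2GRAY)
        f=4
        G=cv2.resize(g[y:y+h,x:x+w],None,fx=f,fy=f,interpolation=cv2.INTER_CUBIC); Lm=cv2.resize(l[y-6:y+h+6,x-6:x+w+6],None,fx=f,fy=f,interpolation=cv2.INTER_CUBIC)
        r=cv2.matchTemplate(Lm,G,cv2.TM_CCOEFF_NORMED); _,v,_,loc=cv2.minMaxLoc(r); print(n,k,round(v,3),np.array(loc)/f-6)
a=[getc("pics/sideg.png",235,185,80,95,5),getc("pics/sidel.png",235,185,80,95,5)]
cv2.imwrite("pics/cmp.png",cv2.convertScaleAbs(np.hstack(a),alpha=1.8))
```

```text
t 24.75 pos [0.5189 0.2246 0.2501] F [ 0.3 -0.2  0.2] open 0.0005 q [ 0.36 -0.46  2.08 -0.08  1.    1.72]
tip lamp frame [0.0926 0.001  0.1297] phi 0.34
F lamp frame [ 0.3 -0.3  0.1]
side j 0.835 [-0.5  0.5]
side k 0.787 [-3.25 -2.  ]
side l 0.834 [-0.5  0.5]
scene j 0.531 [0.   0.75]
scene k 0.317 [0.5  1.25]
scene l 0.754 [-0.25  0.  ]
```

View pics/cmp.png

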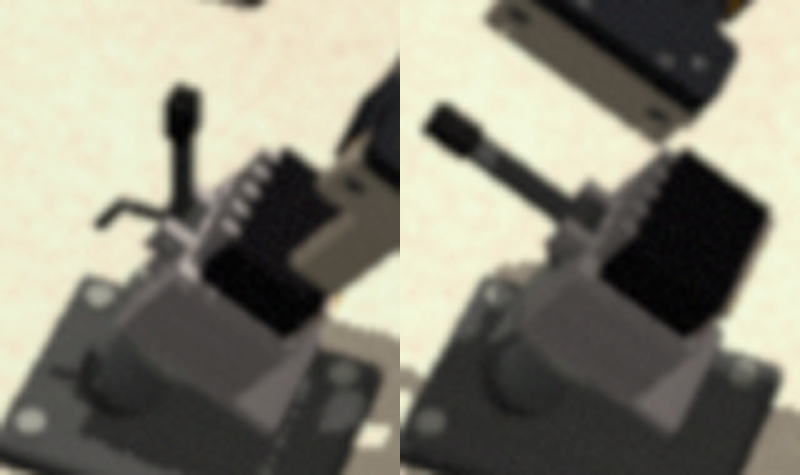

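Run:
```python
from h import *
D=cam("side"); S=cam("scene")
im=cv2.cvtColor(cv2.imread("pics/sidel.png"),cv2.COLOR_BGR2GRAY)
# dark handle pixels in ROI, line fit
roi=im[200:232,238:266].astype(float); bg=np.median(roi); m=roi<bg*0.62
n,lab,st,_=cv2.connectedComponentsWithStats(m.astype(np.uint8)); k=1+np.argmax(st[1:,4]); ys,xs=np.nonzero(lab==k)
vx,vy,x0,y0=cv2.fitLine(np.c_[xs+238,ys+200].astype(np.float32),cv2.DIST_L2,0,.01,.01).ravel(); print("obs angle",np.degrees(np.arctan(vy/vx)),"centroid",xs.mean()+238,ys.mean()+200,len(xs))
for th in (-.05,0,.05,.1,.2):
    a=proj(D,HO+HB@np.array(tab(th,.07)))[0]; b=proj(D,HO+HB@np.array(tab(th,.02)))[0]; d=b-a
    print(th,np.degrees(np.arctan(d[1]/d[0])).round(2),proj(D,HO+HB@np.array(tab(th)))[0].round(1))
for nm in ("handle_tab","lamp_lens","lamp_mid"):
    for c in ("side","scene"):
        print(nm,c,[(round(r["confidence"],2),r["pixel"]) for r in models.outline_of(c,nm)[:2]])
```

```text
obs angle 36.40652 centroid 252.35323383084577 215.98009950248758 201
-0.05 33.53 [243.7 211.4]
0 35.27 [244.3 210.7]
0.05 37.04 [245. 210.]
0.1 38.83 [245.8 209.3]
0.2 42.52 [247.5 208.2]
handle_tab side [(0.84, [251.6, 220.8]), (0.36, [282.9, 237.5])]
handle_tab scene [(0.6, [348.0, 202.4])]
lamp_lens side [(0.69, [284.2, 239.5])]
lamp_lens scene [(0.92, [346.9, 189.0])]
lamp_mid side [(0.86, [282.2, 237.9]), (0.39, [165.6, 327.4])]
lamp_mid scene [(0.82, [347.0, 188.3])]
```

Run:
```python
from h import *
tipnow(); plan([tip(.092,.065),tip(.092,.058)],-1,15,.02)
```

```text
t 25.05 pos [0.5177 0.2239 0.2436] F [0.  0.5 0.6] open 0.0007 q [ 0.36 -0.45  2.09 -0.08  0.99  1.72]
tip lamp frame [0.088  0.0005 0.1247] phi -0.18
F lamp frame [0.4 0.5 0.5]
rows total 4
-0.0014,0.0199,0.0001,-0.06,0.02,0.06,-1,  -0.0013,0.0199,0.0002,-0.06,0.02,0.06,-1,  -0.0013,0.0199,0.0002,-0.06,0.02,0.06,-1,  -0,0.007,-0,-0.01,0,-0,-1,  0,0,0,0,0,0,-1
```

Request:
carry_out --motion '[-0.001,0.018,0,0,0,0,-1,-0.001,0.02,0,0,0,0,-1,-0.001,0.016,0,0,0,0,-1,0,0.005,0,0,0,0,-1,0,0,0,0,0,0,-1]'

```text
t: 25.55
tool_pos: [0.5489, 0.2307, 0.187]
orientation: [0.268, 1.894, -1.789]
force: [0.8, 0.1, 0.1]
opening: 0.0007
```

Run:
```python
from h import *
tipnow()
```

```text
t 25.55 pos [0.5489 0.2307 0.187 ] F [0.8 0.1 0.1] open 0.0007 q [ 0.35 -0.3   2.08 -0.08  0.86  1.72]
tip lamp frame [ 0.0873 -0.0001  0.0598] phi -0.57
F lamp frame [ 0.8 -0.1 -0.3]
```

Request:
carry_out --motion '[-0.002,0.002,0,0,0,0.3,-1,-0.001,0.002,0,0,0,0.2,-1,0,0.001,0,0,0,0,-1,0,0.0005,0,0,0,0,-1,0,0.0005,0,0,0,0,-1]'

```text
t: 26.05
tool_pos: [0.555, 0.2323, 0.1852]
orientation: [0.278, 1.889, -1.781]
force: [0.9, 0.6, 0.2]
opening: 0.0003
```

Run:
```python
from h import *
tipnow()
```

```text
t 26.05 pos [0.555  0.2323 0.1852] F [0.9 0.6 0.2] open 0.0003 q [ 0.35 -0.29  2.07 -0.08  0.84  1.72]
tip lamp frame [0.092  0.     0.0551] phi 0.10
F lamp frame [ 1.   0.4 -0.3]
```

Request:
carry_out --motion '[0,0.001,0,0,0,0,-1,0,0.0005,0,0,0,0,-1,0,0.0005,0,0,0,0,-1,0,0.0003,0,0,0,0,-1,0,0.0003,0,0,0,0,-1]'

```text
t: 26.55
tool_pos: [0.5566, 0.2327, 0.1836]
orientation: [0.279, 1.889, -1.78]
force: [0.2, -0.2, -0.8]
opening: 0.0006
```

Run:
```python
from h import *
tipnow()
```

```text
t 26.55 pos [0.5566 0.2327 0.1836] F [ 0.2 -0.2 -0.8] open 0.0006 q [ 0.35 -0.28  2.07 -0.08  0.83  1.72]
tip lamp frame [0.0927 0.0001 0.0529] phi 0.18
F lamp frame [-0.3 -0.2 -0.8]
```

Request:
carry_out --motion '[0,0.0005,0,0,0,-0.1,-1,0,0.0005,0,0,0,0,-1,0,0.0005,0,0,0,0,-1,0,0.0004,0,0,0,0,-1,0,0.0004,0,0,0,0,-1]'

```text
t: 27.05
tool_pos: [0.5579, 0.2331, 0.1822]
orientation: [0.278, 1.889, -1.781]
force: [-3.6, -1.3, 4.0]
opening: 0.0005
```

Run:
```python
from h import *
tipnow()
```

```text
t 27.05 pos [0.5579 0.2331 0.1822] F [-3.6 -1.3  4. ] open 0.0005 q [ 0.35 -0.28  2.07 -0.08  0.83  1.72]
tip lamp frame [0.0931 0.0002 0.051 ] phi 0.09
F lamp frame [-1.2 -0.5  5.4]
```

Request:
carry_out --motion '[0,-0.002,0,0,0,0,-1,0,-0.01,0,0,0,0,-1,0,-0.025,0,0,0,0,-1,0,-0.03,0,0,0,0,-1,0,-0.03,0,0,0,0,-1]'

```text
t: 27.55
tool_pos: [0.5066, 0.2206, 0.2633]
orientation: [0.269, 1.893, -1.789]
force: [1.1, -0.5, 0.8]
opening: 0.0005
```

Request:
carry_out --motion '[0,-0.03,0,0,0,0,-1,0,-0.02,0,0,0,0,-1,0,0,0,0,0,0,-1,0,0,0,0,0,0,-1,0,0,0,0,0,0,-1]'

```text
t: 28.05
tool_pos: [0.4814, 0.2153, 0.3154]
orientation: [0.278, 1.89, -1.78]
force: [0.1, -0.7, -0.5]
opening: 0.0006
```

Run:
```python
from h import *
tipnow()
views("m",lampA=HB,lampo=HO,th=0,W=75,H=100,f=5,sx=315,sy=130,dx=235,dy=175)
D=cam("side")
im=cv2.cvtColor(cv2.imread("pics/sidem.png"),cv2.COLOR_BGR2GRAY)
roi=im[200:232,238:266].astype(float); m=roi<np.median(roi)*0.62
n,lab,st,_=cv2.connectedComponentsWithStats(m.astype(np.uint8)); k=1+np.argmax(st[1:,4]); ys,xs=np.nonzero(lab==k)
vx,vy,x0,y0=cv2.fitLine(np.c_[xs+238,ys+200].astype(np.float32),cv2.DIST_L2,0,.01,.01).ravel(); print("obs angle",np.degrees(np.arctan(vy/vx)))
for c in("scene","side"):
  for nm in("wood_block","battery","pipe_offcut"): print(c,nm,[(round(r["confidence"],2),r["pixel"]) for r in models.outline_of(c,nm)[:1]])
```

```text
t 28.05 pos [0.4814 0.2153 0.3154] F [ 0.1 -0.7 -0.5] open 0.0006 q [ 0.37 -0.6   2.05 -0.08  1.17  1.72]
tip lamp frame [0.0917 0.0006 0.2057] phi 0.11
F lamp frame [-0.3 -0.7 -0.4]
obs angle 36.665947
scene wood_block [(0.67, [253.2, 192.0])]
scene battery [(0.75, [207.8, 261.4])]
scene pipe_offcut [(0.78, [458.2, 279.1])]
side wood_block [(0.65, [342.9, 208.5])]
side battery [(0.79, [269.3, 167.7])]
side pipe_offcut [(0.82, [165.8, 324.3])]
```

View pics/vm.png

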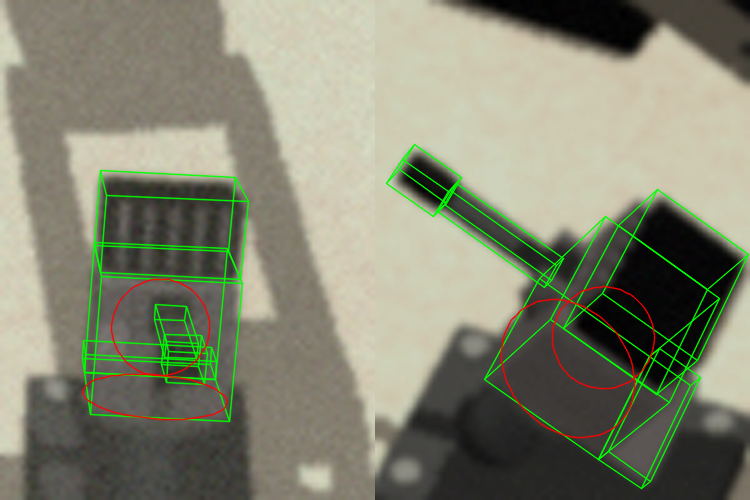

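View pics/sidem.png

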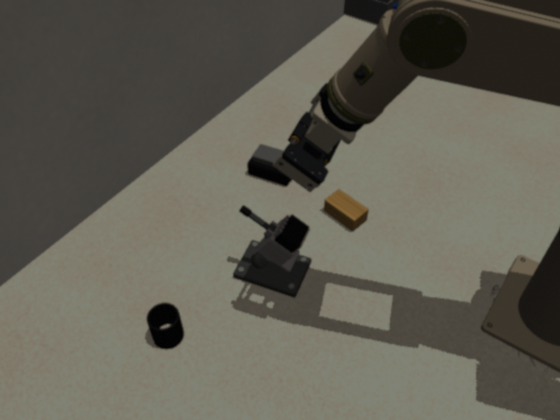

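Run:
```python
from h import *
print(robot.close_job())
```

```text
the job is handed in; nothing more can be done
None
```

The lamp is seated on the leaning ball stand with its handle pressed down, and I handed the job in at about 28 s of the 70 s allowed.

**What I did**
- I raised the lock handle to its stop while the lamp stood on the bench. The picture afterwards matched a handle angle of about 1.05 rad, and the lamp had not moved.
- I gripped the lamp on its ±y faces and tilted it in line with the post, lens towards the lean. I then lowered it over the ball with almost no contact force until the collar stopped it, at about 29–34 N.
- I let go, backed off, closed the fingers and swept the handle down to its stop.

**Last checks**
- **Seat:** the lamp overlays the computed home pose to within about 1–2 mm, and it sits in the same place before and after locking (within about 0.7 px).
- **Handle:** a second light touch met the tab about 0.5–1 mm from its fully-down height, and the force built up to 5 N there. That agrees with fully down. A line fitted to the side picture reads about 0.04 rad, which is within that measurement's error but does not confirm exactly zero.
- **Bystanders:** the wood block, battery and pipe offcut show within about 4 px of where they started.

**One thing that went wrong:** my first press on the handle was too hard, at about 10 N. It tilted the lamp by a few millimetres at the head. The lamp went back to its seated pose as soon as I released it.

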